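Set out spat collector tubes for counting under the lamp

TASK

Set the spat collector tubes out for counting. First slide the lamp's dimmer, left bright after the last count, right down to its dim end; then roll each tube on the bench until its band of young oysters faces straight up and lay it, still that way up, across both notched plates of the blue cradle, one tube to a notch (any notch) and about midway. Only when all the tubes are in the cradle, slide the dimmer up to the long black counting line on the box; leave the oyster, the brush and the beaker where they are.

Things in the scene. Friction and masses are not known exactly. Their poses are not given: they have to be found in the camera images.
- tube1: loose grey PVC pipe, 40 mm diameter, 130 mm long, 0.11 to 0.23 kg, lying on the bench. A band of young brown oysters (2 mm proud, no hindrance to rolling) runs along one side, at first 60 to 110 degrees from straight up. Origin mid-pipe on the axis, 20 mm above the bench; x along the axis, z out through the band. Rolls when pushed, 0.35 mm a degree. May be absent (None)
- tube2: one more such tube, same size, same axes as tube1; may be absent (None)
- tube3: one more such tube, same size, same axes as tube1; may be absent (None)
- tube4: one more such tube, same size, same axes as tube1; may be absent (None)
- tube5: one more such tube, same size, same axes as tube1; may be absent (None)
- cradle: fixed blue cradle, base 440 x 104 x 8 mm with two notched plates 10 mm thick at y = -42 and +42 mm, nothing between them. Origin: centre of the underside; x along the row of notches, y along the tubes lying in it, z up. Five V notches, 45 degree flanks, at x = -150, -75, 0, 75, 150 mm; teeth end in points at z = 77 mm. A tube lies on both plates, axis 67 mm up, ends about 18 mm out
- slot1 (a point): centre of a seated tube's axis in notch 1 (the notches are numbered along the cradle's x), midway between the plates, 67 mm above the bench; axes as the cradle's
- slot2 (a point): centre of a seated tube's axis in notch 2 (the notches are numbered along the cradle's x), midway between the plates, 67 mm above the bench; axes as the cradle's
- slot3 (a point): centre of a seated tube's axis in notch 3 (the notches are numbered along the cradle's x), midway between the plates, 67 mm above the bench; axes as the cradle's
- slot4 (a point): centre of a seated tube's axis in notch 4 (the notches are numbered along the cradle's x), midway between the plates, 67 mm above the bench; axes as the cradle's
- slot5 (a point): centre of a seated tube's axis in notch 5 (the notches are numbered along the cradle's x), midway between the plates, 67 mm above the bench; axes as the cradle's
- lampbox: the lamp's control box, fixed, grey with an aluminium face: 200 x 100 x 45 mm, origin at the centre of the underside, x along the dimmer's track (towards brighter), z up. A single long black line (the counting line, 18 mm long) lies across the face on the -y side of the track; a row of short scale ticks lies on the +y side.
- dimmer (a joint): position of the dimmer slider along its track in m: 0 at the dim end (nearer the robot), 0.09 at the bright end; the counting line is at 0.065. At the start it is at 0.077 or more. It moves with about 2 N and stays where it is left.
- dimmer_top (a point): centre of the top of the dimmer's black cap, which is 16 mm long along the track, 30 mm wide across it and stands 28 mm above the box's face (top 74 mm above the bench); a white line marks its middle
- dimmer_mark (a point): where the centre of the cap's top is to be: on the counting line; axes as the lampbox's
- oyster: bystander: a closed pearl oyster lying flat, 120 mm across, 32 mm high; origin at the centre of its underside
- brush: bystander: a flat white scrubbing brush, 170 mm long; origin on the bench under its middle
- beaker: bystander: a clear plastic beaker, 84 mm across the mouth, 110 mm high; origin at the centre of its underside
There are look-alikes about, which are no part of the job. What is shaped like the tube5 but red is not meant.

How it is judged:
On the way, in this order (a step that is already met when the one before it is completed fails the run):
1. the dimmer slider stands at its dim end (value of joint dimmer below 0.008 m), for 0.2 s.
2. every tube that is there lies in a notch of the cradle with its oyster band facing up (z of tube1 in the frame of cradle between 0.0613 and 0.0733 m and y of tube1 in the frame of cradle between -0.025 and 0.025 m and x of tube1 in the frame of cradle between -0.17 and 0.17 m and angle between the x axis of each of tube1, tube2, tube3, tube4, tube5 and the y axis of cradle, either way round below 0.12 rad and angle between each of tube1, tube2, tube3, tube4, tube5's own z axis and vertical below 0.35 rad and linear speed of each of tube1, tube2, tube3, tube4, tube5 below 0.02 m/s and z of tube2 in the frame of cradle between 0.0613 and 0.0733 m and y of tube2 in the frame of cradle between -0.025 and 0.025 m and x of tube2 in the frame of cradle between -0.17 and 0.17 m and z of tube3 in the frame of cradle between 0.0613 and 0.0733 m and y of tube3 in the frame of cradle between -0.025 and 0.025 m and x of tube3 in the frame of cradle between -0.17 and 0.17 m and z of tube4 in the frame of cradle between 0.0613 and 0.0733 m and y of tube4 in the frame of cradle between -0.025 and 0.025 m and x of tube4 in the frame of cradle between -0.17 and 0.17 m and z of tube5 in the frame of cradle between 0.0613 and 0.0733 m and y of tube5 in the frame of cradle between -0.025 and 0.025 m and x of tube5 in the frame of cradle between -0.17 and 0.17 m), for 0.3 s.
3. the dimmer slider stands at the counting line (value of joint dimmer between 0.059 and 0.071 m), for 0.3 s.
At the end, for the whole second after the job is handed in: Every tube that is there lies at rest in a notch, on both plates (axis 67 mm above the bench to 6 mm, midway to 25 mm, in line with the notches to 0.12 rad), with its oyster band facing up to within 20 degrees (0.35 rad), and the dimmer stands within 6 mm of the counting line (all of step 2 and all of step 3); the robot touches nothing.
It fails at once if the oyster is shifted by more than 50 mm (distance of oyster from where it was at the start of the episode above 0.05 m).
It fails at once if the brush is shifted by more than 50 mm (distance of brush from where it was at the start of the episode above 0.05 m).
It fails at once if the beaker is shifted by more than 50 mm (distance of beaker from where it was at the start of the episode above 0.05 m).
Of tube1, tube2, tube3, tube4, tube5 only 4 to 5 are there at a start; the rules pass over those that are not, and their reading is None.
At some moment in a run one of tube1, tube2, tube3, tube4, tube5 may be knocked a few centimetres aside while the robot is not near it.
Once in a run the grip may slacken for a moment while it holds something.
It also fails if it takes over 210 s, if anything falls off the work surface, if the arm or the gripper's body presses on something with over 40 N, if the wrist force passes 120 N, or if a joint passes its speed limit or range.

ROBOT

A 6-joint arm with a two-finger parallel gripper is mounted at the origin on the work surface. World frame = base frame: x ahead of the robot, y to its left, z up, the work surface at z = 0. Lengths are in m, angles in rad, forces in N, time in s.
With the tool pointing down it reaches from about 0.35 to 0.925 m from the base axis. Payload 6.4 kg.
Tool frame: the origin (TCP) lies midway between the tips of the shut fingers; the grasp point (between the pads) lies arm.grasp_offset behind it (arm.grasp_offset is the distance from the TCP to the grasp point, in m); z points along the fingers, y is the line along which they close (so a half turn about z gives the same grasp; the last joint's range is limited). The gripper opens to 94 mm and grips with 3 to 60 N. Pads are 16 mm wide; open, the fingers measure 119 mm over their backs; the gripper's body (75 mm by 177 mm) begins 78 mm behind the grasp point.
Start: joints at [1.038, 0.245, 1.558, -0, 1.339, -0.174], TCP at [0.228, 0.609, 0.205] pointing down, gripper open.
Joint ranges: [-3.13, 3.13], [-1.02, 2.26], [0.13, 2.54], [-0.95, 4.09], [0.21, 2.88], [-2.74, 2.74]. Speed limits (rad/s): [2.57, 2.57, 3.14, 3.14, 3.14, 3.14].

INTERFACE

Orientations are given as a rotation vector (axis times angle).
In Python, from plant import arm gives the robot as it stands.
- The arm moves only by the shell command python3 -m crank 'ROWS' [FORCE]. ROWS is JSON, a list of rows, each a list of 7 numbers: the shift along the tool's x, y, z in m, then the turn, a rotation vector about the tool's x, y, z in rad, then the finger opening in m, from 0 to 0.094. In form: [[dx, dy, dz, ax, ay, az, gripper], ...]. A call has 1 to 5 rows; each row is the pose to reach, as a shift and turn from the pose commanded when the call began, along the tool's axes at that moment; what a row does not reach only later rows make up. A row lasts 1/8 s, in which the tool goes at most 62.5 mm and 10.7 degrees, less where a joint would pass 70% of its speed; a pose out of reach is approached as far as the arm can. A call with a gripper value outside its range is refused whole. The fingers move at their own pace and stop on an object; FORCE is the grip in N (left out, the last holds). Time passes only in rows, so rows that repeat a pose let the fingers close. It gives the time, the measured TCP pose, the force, the opening and the grip force at its end, in the units of the state.
- arm.read_state(): the state, without advancing time (a new reading comes with each control period).
- arm.snapshot(name): name is "scene" or "side" or "wrist"; returns a dict with "img" (480x640x3 uint8, red, green, blue), "mtx" (3x3 intrinsics, pixels), "rvec" (rotation vector, rad) and "tvec" (3), from world to camera coordinates, as OpenCV has them; the wrist camera has in their place "mount" (4x4, takes a point from camera to tool coordinates, whose origin is the TCP and whose axes are the flange's). Camera axes: x right, y down, z forward; pixel columns grow to the right and rows downward; lengths in m; the calibration is good to about 2 mm. A picture is of the moment at which its call begins: read the wrist's pose just before it. There is no depth.
- arm.job_done(): hands the job in; it is judged then, once.
Trained networks look in a picture, given as the dict that the camera call returned (one of the last four; its "shot" number tells which), for a name from the list of things; names that differ only in an ending like _2 or _b are one class to them, and where a whole thing is asked for, a point or a joint stands for the part that bears it (a point fixed in the world has none). Each returns a list of dicts, best first, with "p" (0 to 1); they miss things now and then, are a little off and sometimes report something else, mostly with a low value. They report only what shows in the picture. A call takes as long as a camera call. They do not tell look-alikes from the thing itself.
- arm.spot_in(picture, query): "point" ([x, y, z] in m, in world coordinates, good to about 4 mm: the middle of the surface that is visible of it).
- arm.regions_of(picture, query): "region" (480x640 bool, what is visible of it).
- arm.place_of(picture, query): "point" ([x, y, z] in m, in world coordinates, good to about 4 mm: a listed point, or the origin of a listed thing).
The state is a dict: "clock": time; "q": joint angles; "joint_vel": joint speeds; "joint_efforts": joint torques, N m; "position": TCP position; "orientation": TCP orientation; "contact_force": force on the tool from outside, world axes, zero at the start; "ft_torque": the same for the moment, N m; "opening": finger opening in m; "grasp_force": force on a finger pad.
Only numpy, scipy, OpenCV 4.12 (cv2) and the standard library are available. Lean on these libraries where they do the work, as an engineer would, in place of code of your own. Each camera call takes 0.05 s, during which the arm holds its last target. There are 200 camera calls.

## Working session

There is one attempt and no reset: what is moved stays moved. The work goes in short steps, Python scripts to look and compute and a shell command to move; the robot and the scene stay as the last step left them, time stands still between calls to the robot, and variables do not carry over. Pictures are saved under pics/ and viewed, at most 14 in all, crops included, and the job is handed in when it is done.

```bash
ls; mkdir -p pics; python3 - <<'E'
from plant import arm
import cv2,numpy as np
print(arm.read_state(),arm.grasp_offset)
for n in ["scene","side"]:
    s=arm.snapshot(n); cv2.imwrite(f"pics/{n}0.png",s["img"][:,:,::-1])
    for q in ["tube1","cradle","lampbox","dimmer_top","dimmer_mark","oyster","brush","beaker","slot1","slot5"]:
        print(n,q,[(np.round(d["point"],3).tolist(),round(d["p"],2)) for d in arm.place_of(s,q)])
    print(cv2.Rodrigues(s["rvec"])[0].T@-s["tvec"].ravel())
E
```

```text
pics
{'clock': 0.0, 'q': array([ 1.03790216e+00,  2.45824516e-01,  1.55898337e+00, -1.47535143e-05,
        1.33870347e+00, -1.74110982e-01]), 'joint_vel': array([ 0.00054384,  0.00135047, -0.00109389,  0.00089982, -0.00013347,
       -0.00160691]), 'joint_efforts': array([-1.07709879e-03, -4.15838635e+01, -3.14594650e+01,  6.84724515e-02,
        3.33365123e-02, -1.16538904e-04]), 'position': array([0.22793613, 0.60808926, 0.20435516]), 'orientation': array([-5.60435792e-01, -3.09053712e+00,  2.83474472e-03]), 'contact_force': array([-0.0420684 ,  0.38058612, -0.19540911]), 'ft_torque': array([0.03160817, 0.00917375, 0.01087161]), 'grasp_force': 0.0, 'opening': 0.09422758643647924} 0.0188
scene tube1 [([0.3, 0.361, 0.019], 0.97), ([0.729, 0.429, 0.023], 0.92), ([0.483, 0.201, 0.018], 0.87), ([0.485, 0.322, 0.02], 0.82), ([0.646, 0.107, 0.021], 0.75), ([0.851, 0.06, 0.021], 0.75), ([0.317, 0.188, 0.02], 0.75), ([0.636, 0.296, 0.016], 0.72), ([0.608, -0.12, 0.069], 0.4)]
scene cradle [([0.545, -0.151, -0.002], 0.78)]
scene lampbox [([0.546, -0.379, 0.001], 0.89)]
scene dimmer_top [([0
[... 1106 characters left out ...]
er_top [([0.564, -0.373, 0.074], 0.68), ([0.589, -0.365, 0.077], 0.54)]
side dimmer_mark [([0.566, -0.375, 0.076], 0.57)]
side oyster [([0.755, -0.288, -0.003], 0.85), ([0.547, -0.153, 0.065], 0.68), ([0.611, -0.117, 0.064], 0.19)]
side brush [([0.547, 0.494, -0.004], 0.66)]
side beaker [([0.794, 0.208, -0.003], 0.92)]
side slot1 [([0.477, -0.188, 0.068], 0.76), ([0.679, -0.085, 0.071], 0.68), ([0.61, -0.115, 0.068], 0.67), ([0.409, -0.218, 0.065], 0.57), ([0.547, -0.151, 0.065], 0.56)]
side slot5 [([0.477, -0.188, 0.068], 0.76), ([0.679, -0.085, 0.071], 0.68), ([0.61, -0.115, 0.068], 0.67), ([0.409, -0.218, 0.065], 0.57), ([0.547, -0.151, 0.065], 0.56)]
[ 0.45739485 -1.11172404  0.75488548]
```

View pics/scene0.png

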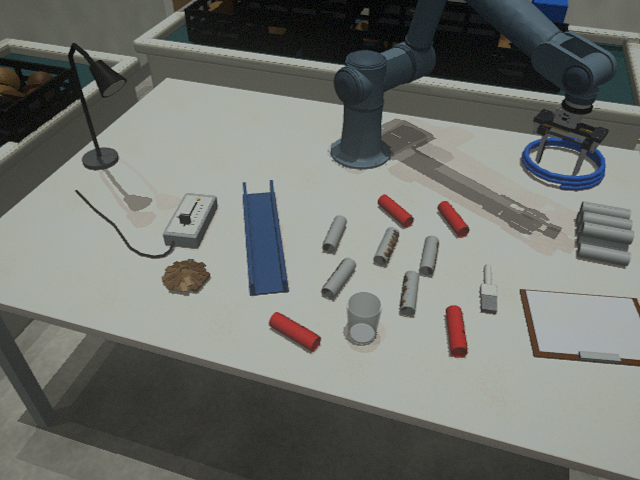

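View pics/side0.png

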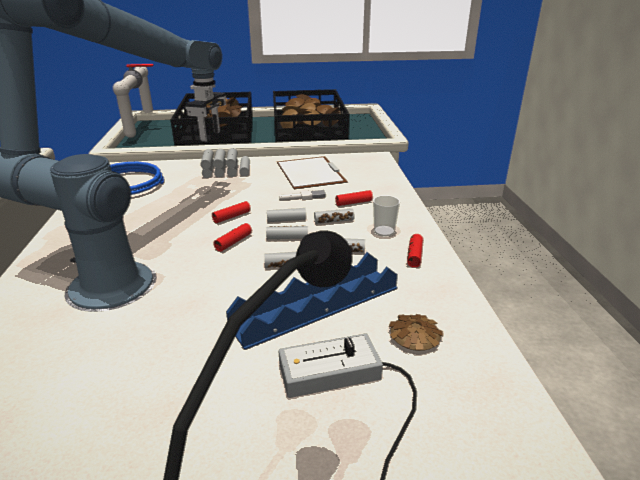

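The five grey tubes with bands stand in the scene view at about (335,233), (387,246), (429,256), (339,278) and (409,293). The red look-alikes are at (395,210), (453,218), (295,331) and (456,331). A bare grey stack at (605,235) is off to one side. The cradle runs about 25° to world x, and the lampbox is at (190,220). I'll go to the dimmer first.

```bash
cat > h.py <<'E'
from plant import arm
import cv2,numpy as np
from scipy.spatial.transform import Rotation as Rn
def down(deg):  # tool z down, tool y at angle deg in world
    a=np.radians(deg); y=np.array([np.cos(a),np.sin(a),0]); z=np.array([0,0,-1.])
    return Rn.from_matrix(np.c_[np.cross(y,z),y,z])
def plan(wps,start=None):
    """wps: (x,y,z,deg) TCP targets; prints shift+turn of each call from the previous"""
    s=arm.read_state()
    p,R=(s["position"],Rn.from_rotvec(s["orientation"])) if start is None else (np.array(start[:3]),down(start[3]))
    for w in wps:
        T=down(w[3]); d=R.inv().apply(np.array(w[:3])-p); r=(R.inv()*T).as_rotvec()
        print(w,"->",np.round(d,4).tolist(),np.round(r,3).tolist(),"rows>=",int(np.ceil(max(np.linalg.norm(d)/.0625,np.degrees(np.linalg.norm(r))/10.7))))
        p,R=np.array(w[:3]),T
def wrist(name=None):
    s=arm.read_state(); im=arm.snapshot("wrist")
    M=np.eye(4); M[:3,:3]=Rn.from_rotvec(s["orientation"]).as_matrix(); M[:3,3]=s["position"]
    C=M@im["mount"]   # camera->world
    if name: cv2.imwrite(f"pics/{name}.png",im["img"][:,:,::-1])
    return im,C
def ray(im,C,uv,z):
    d=C[:3,:3]@np.linalg.inv(im["mtx"])@np.c_[np.atleast_2d(uv),np.ones(len(np.atleast_2d(uv)))].T
    o=C[:3,3]; return (o[:,None]+d*((z-o[2])/d[2])).T
def proj(im,C,P):
    c=np.linalg.inv(C)@np.c_[np.atleast_2d(P),np.ones(len(np.atleast_2d(P)))].T
    u=im["mtx"]@c[:3]; return (u[:2]/u[2]).T
E
python3 - <<'E'
from h import *
s=arm.snapshot("wrist");print(np.round(s["mount"],3),s["mtx"])
plan([(.40,.12,.25,16),(.54,-.37,.25,16)])
E
```

```text
[[ 0.    -0.967 -0.254  0.074]
 [ 1.     0.001 -0.    -0.001]
 [ 0.001 -0.254  0.967 -0.178]
 [ 0.     0.     0.     1.   ]] [[360.55068943   0.         317.17358571]
 [  0.         360.55068943 243.73401187]
 [  0.           0.           1.        ]]
(0.4, 0.12, 0.25, 16) -> [-0.3324, -0.3972, -0.0445] [0.0, 0.0, 0.933] rows>= 9
(0.54, -0.37, 0.25, 16) -> [-0.5096, -0.0005, 0.0] [0.0, 0.0, 0.0] rows>= 9
```

```bash
c="python3 -m crank"
$c '[[-0.166,-0.199,-0.044,0,0,0,0.094],[-0.166,-0.199,-0.044,0,0,0,0.094],[-0.166,-0.199,-0.044,0,0,0,0.094],[-0.166,-0.199,-0.044,0,0,0,0.094],[-0.166,-0.199,-0.044,0,0,0,0.094]]' >/dev/null
$c '[[-0.166,-0.198,0,0,0,0.93,0.094],[-0.166,-0.198,0,0,0,0.93,0.094],[-0.166,-0.198,0,0,0,0.93,0.094],[-0.166,-0.198,0,0,0,0.93,0.094],[-0.166,-0.198,0,0,0,0.93,0.094]]'
$c '[[-0.255,0,0,0,0,0,0.04],[-0.255,0,0,0,0,0,0.04],[-0.255,0,0,0,0,0,0.04],[-0.255,0,0,0,0,0,0.04],[-0.255,0,0,0,0,0,0.04]]' >/dev/null
$c '[[-0.255,0,0,0,0,0,0.04],[-0.255,0,0,0,0,0,0.04],[-0.255,0,0,0,0,0,0.04],[-0.255,0,0,0,0,0,0.04],[-0.255,0,0,0,0,0,0.04]]'
python3 - <<'E'
from h import *
print(arm.read_state()["position"])
im,C=wrist("w1")
for q in ["dimmer_top","dimmer_mark","lampbox","slot1"]:
    for d in arm.place_of(im,q): print(q,np.round(d["point"],4),round(d["p"],2))
m=[d for d in arm.regions_of(im,"lampbox")]
for d in m[:2]: print(d["p"],cv2.minAreaRect(np.argwhere(d["region"])[:,::-1].astype(np.float32)))
E
```

```text
clock: 2.4
position: [0.4008, 0.1177, 0.2495]
orientation: [1.901, 2.501, 0.0]
contact_force: [-0.2, -0.1, 0.6]
opening: 0.0941
grasp_force: 0.0
clock: 3.65
position: [0.5423, -0.3711, 0.2477]
orientation: [-1.888, -2.509, -0.001]
contact_force: [0.9, -0.1, -0.3]
opening: 0.0399
grasp_force: 0.0
[ 0.54231419 -0.37112217  0.24774768]
dimmer_top [ 0.5899 -0.3645  0.0731] 0.77
dimmer_mark [ 0.5679 -0.3736  0.072 ] 0.96
lampbox [ 0.5491 -0.3791  0.0014] 0.56
slot1 [ 0.4732 -0.1823  0.0681] 0.78
slot1 [ 0.4106 -0.2209  0.0641] 0.69
0.67 ((339.8498840332031, 291.2940673828125), (281.6905822753906, 205.390625), 79.20213317871094)
```

View pics/w1.png

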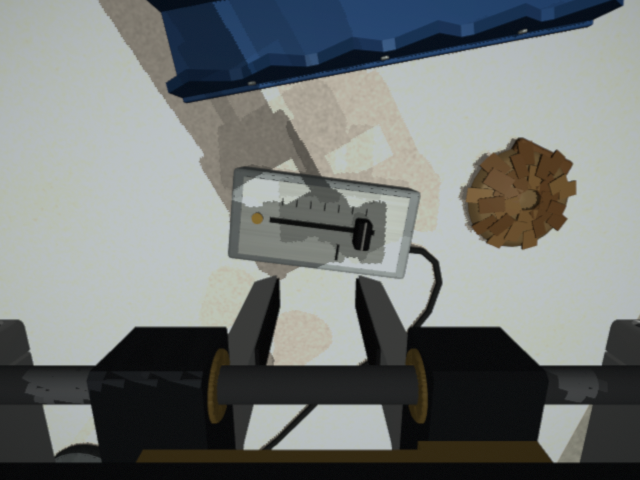

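The picture shows the cap at about (364,235), the counting line at (337,252) and the track from (271,219) to the right. The box looks turned about 6° from the tool, so I'll compute that.

```bash
python3 - <<'E'
from h import *
im,C=wrist()
g=im["img"].astype(int)
f=ray(im,C,[[271,219],[352,231],[337,252],[338,245],[336,260],[229,257],[405,278],[419,191],[236,168],[257,218]],.045); print(np.round(f,4))
print("cap top",np.round(ray(im,C,[[362,235]],.074),4))
print("ang",np.degrees(np.arctan2(*(f[1]-f[0])[[1,0]])),np.degrees(np.arctan2(*(f[6]-f[5])[[1,0]])),np.degrees(np.arctan2(*(f[7]-f[8])[[1,0]])))
s=arm.read_state()["orientation"];R=Rn.from_rotvec(s).as_matrix();print("tooly",np.degrees(np.arctan2(R[1,1],R[0,1])))
cr=im["img"][155:295,215:440,::-1]; cv2.imwrite("pics/w1c.png",cv2.resize(cr,None,fx=3.5,fy=3.5,interpolation=cv2.INTER_CUBIC))
E
```

```text
[[ 0.4932 -0.3823  0.045 ]
 [ 0.5811 -0.3704  0.045 ]
 [ 0.5724 -0.3977  0.045 ]
 [ 0.5711 -0.3898  0.045 ]
 [ 0.5741 -0.4069  0.045 ]
 [ 0.4592 -0.4368  0.045 ]
 [ 0.6549 -0.4054  0.045 ]
 [ 0.6359 -0.3092  0.045 ]
 [ 0.4448 -0.3403  0.045 ]
 [ 0.4784 -0.3855  0.045 ]]
cap top [[ 0.5874 -0.366   0.074 ]]
ang 7.69300676681034 9.132390360908254 9.224995892097827
tooly 16.25893004453998
```

View pics/w1c.png

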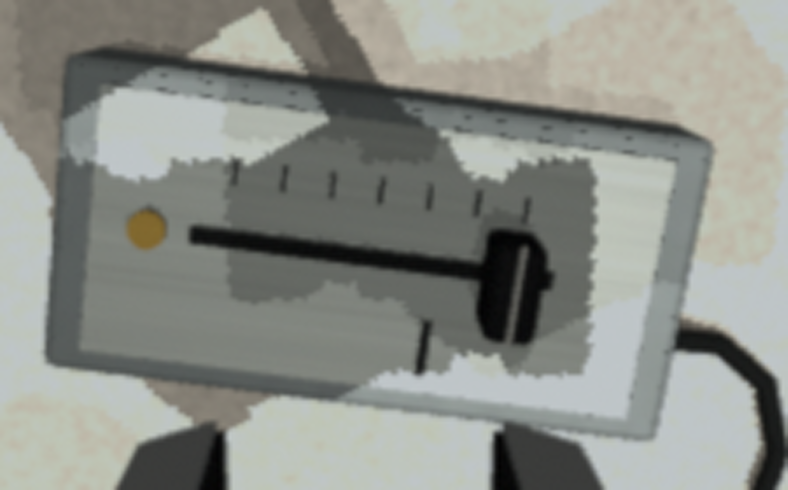

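```bash
python3 - <<'E'
from h import *
plan([(.588,-.367,.09,9.2),(.588,-.367,.055,9.2)])
E
```

```text
(0.588, -0.367, 0.09, 9.2) -> [-0.0119, 0.0444, 0.1601] [0.0, 0.0, 0.123] rows>= 3
(0.588, -0.367, 0.055, 9.2) -> [0.0, 0.0, 0.035] [0.0, 0.0, 0.0] rows>= 1
```

```bash
c="python3 -m crank"
$c '[[-0.012,0.044,0.160,0,0,0.123,0.04],[-0.012,0.044,0.160,0,0,0.123,0.04],[-0.012,0.044,0.160,0,0,0.123,0.04],[-0.012,0.044,0.160,0,0,0.123,0.04]]' >/dev/null
$c '[[0,0,0.02,0,0,0,0.04],[0,0,0.035,0,0,0,0.04],[0,0,0.035,0,0,0,0.01],[0,0,0.035,0,0,0,0.01],[0,0,0.035,0,0,0,0.01]]' 10
$c '[[0,0,0,0,0,0,0.01],[0,-0.015,0,0,0,0,0.01],[0,-0.030,0,0,0,0,0.01],[0,-0.045,0,0,0,0,0.01],[0,-0.060,0,0,0,0,0.01]]'
$c '[[0,-0.010,0,0,0,0,0.01],[0,-0.020,0,0,0,0,0.01],[0,-0.025,0,0,0,0,0.01],[0,-0.026,0,0,0,0,0.01],[0,-0.026,0,0,0,0,0.01]]'
```

```text
clock: 5.12
position: [0.588, -0.3692, 0.0555]
orientation: [2.037, 2.389, 0.001]
contact_force: [1.8, -0.5, -0.6]
opening: 0.0159
grasp_force: 10.0
clock: 5.75
position: [0.5271, -0.3786, 0.0554]
orientation: [2.038, 2.39, 0.001]
contact_force: [1.7, 2.1, 5.7]
opening: 0.016
grasp_force: 10.0
clock: 6.38
position: [0.5038, -0.3822, 0.0554]
orientation: [2.037, 2.386, 0.006]
contact_force: [9.0, 3.5, 3.0]
opening: 0.0161
grasp_force: 10.0
```

```bash
c="python3 -m crank"
$c '[[0,0.001,0,0,0,0,0.04],[0,0.001,0,0,0,0,0.04],[0,0.001,-0.05,0,0,0,0.04],[0,0.001,-0.1,0,0,0,0.06],[0,0.001,-0.15,0,0,0,0.094]]' >/dev/null
$c '[[0.06,0.04,-0.05,0,0,0,0.094],[0.12,0.04,-0.05,0,0,0,0.094],[0.16,0.04,-0.05,0,0,0,0.094],[0.16,0.04,-0.05,0,0,0,0.094]]'
python3 - <<'E'
from h import *
im,C=wrist("w2")
P=[d["point"] for d in arm.place_of(im,"slot1")]; print(np.round(P,4))
print([(np.round(d["point"],4),d["p"]) for d in arm.place_of(im,"dimmer_top")+arm.place_of(im,"cradle")])
E
$c '[[0.30,0,-0.03,0,0,0,0.094],[0.30,0,-0.03,0,0,0,0.094],[0.30,0,-0.03,0,0,0,0.094],[0.30,0,-0.03,0,0,0,0.094],[0.30,0,-0.03,0,0,0,0.094]]'
python3 - <<'E'
from h import *
im,C=wrist("w3")
for d in arm.place_of(im,"tube1"): print(np.round(d["point"],4),round(d["p"],2),np.round(proj(im,C,[d["point"]])))
E
```

```text
clock: 7.5
position: [0.5166, -0.2152, 0.2543]
orientation: [-2.033, -2.394, 0.001]
contact_force: [0.2, -0.0, -0.0]
opening: 0.0932
grasp_force: 0.0
[[ 0.6773 -0.0905  0.0677]
 [ 0.4071 -0.2231  0.0654]
 [ 0.4727 -0.1853  0.0697]
 [ 0.6112 -0.1153  0.0651]
 [ 0.5406 -0.1517  0.0648]]
[(array([ 0.5035, -0.3767,  0.0717]), 0.69), (array([ 0.5434, -0.1501,  0.    ]), 0.55)]
clock: 8.32
position: [0.4699, 0.079, 0.2846]
orientation: [2.04, 2.389, -0.0]
contact_force: [0.9, 0.3, 0.3]
opening: 0.094
grasp_force: 0.0
[0.3153 0.1916 0.0198] 0.95 [[200.  92.]]
[0.638  0.3005 0.0197] 0.94 [[500.  37.]]
[0.6446 0.1085 0.0218] 0.94 [[462. 209.]]
[0.4798 0.2051 0.0167] 0.75 [[344. 104.]]
[0.8491 0.0548 0.0206] 0.67 [[604. 274.]]
[0.4778 0.0433 0.0228] 0.65 [[320. 239.]]
```

View pics/w3.png

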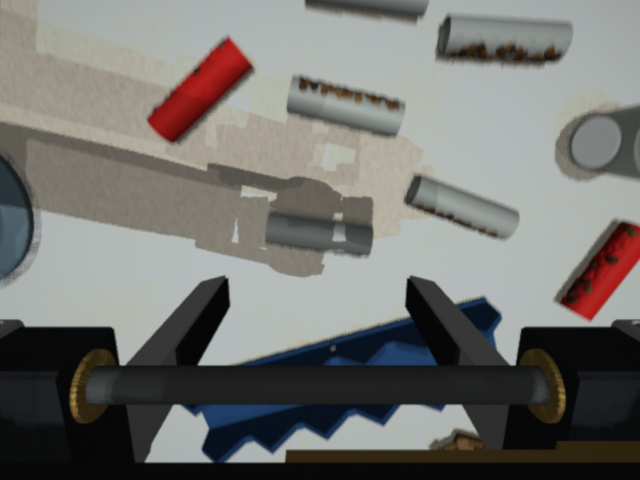

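View pics/w2.png

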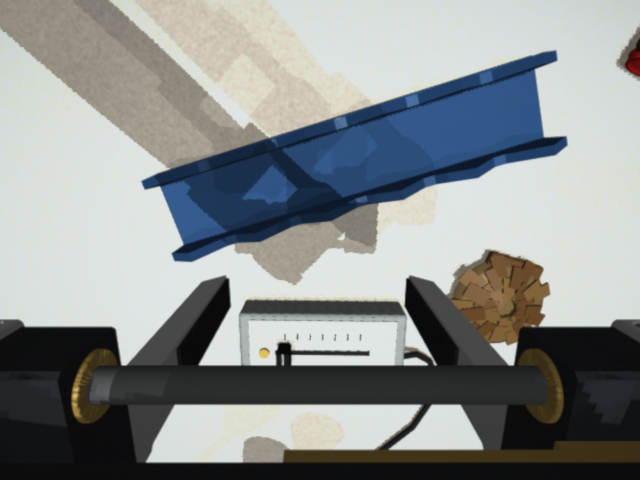

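The dimmer is at the dim end: in w2 the cap is at (285,350), at the left end of the track. In w3 the grey tubes are at (320,236) with no band showing, (462,208), (345,104), (505,40) and (367,5). The red pieces at (200,92) and (604,274) are look-alikes. Next I'll fit each tube's axis and band angle.

```bash
c="python3 -m crank"
cat >> h.py <<'E'
from scipy.optimize import minimize
def cyl(p,zc=.02,r=.02,L=.13):
    x,y,a=p; u=np.array([np.cos(a),np.sin(a),0]); n=np.array([-np.sin(a),np.cos(a),0]); t=np.linspace(0,2*np.pi,24)
    ring=np.cos(t)[:,None]*np.array([0,0,1])+np.sin(t)[:,None]*n
    return np.vstack([np.array([x,y,zc])+s*L/2*u+r*ring for s in(-1,1)])
def hull(im,C,p,zc,r=.02):
    m=np.zeros((480,640),np.uint8); h=cv2.convexHull(proj(im,C,cyl(p,zc,r)).astype(np.float32))
    cv2.fillConvexPoly(m,np.round(h*16).astype(np.int32),1,shift=4); return m>0
def fit(im,C,reg,p0,zc=.02):
    f=lambda p:1-(lambda m:(m&reg).sum()/max((m|reg).sum(),1))(hull(im,C,p,zc))
    best=None
    for a in ([p0[2]] if len(p0)>2 else np.radians(np.arange(0,180,20))):
        s=np.array([p0[0],p0[1],a]); r=minimize(f,s,method="Nelder-Mead",options=dict(initial_simplex=s+np.array([[0,0,0],[.008,0,0],[0,.008,0],[0,0,.2]]),xatol=1e-5,fatol=1e-4))
        if best is None or r.fun<best.fun: best=r
    return best.x,best.fun
def band(im,C,p,zc=.02):
    """angles (deg) about the axis from vertical, + towards n=(-sin a,cos a), of brown pixels; also visible limits"""
    m=hull(im,C,p,zc,.0215); hsv=cv2.cvtColor(im["img"],cv2.COLOR_RGB2HSV).astype(int)
    rgb=im["img"].astype(int); br=m&(rgb[...,0]-rgb[...,2]>25)&(hsv[...,1]>75)&(hsv[...,2]<190)
    vu=np.argwhere(br)
    if len(vu)<8: return None
    a=p[2]; n=np.array([-np.sin(a),np.cos(a)]); u=np.array([np.cos(a),np.sin(a)])
    A=ray(im,C,vu[:,::-1],.1); o=C[:3,3]; 
    d=A-o; q=np.c_[d[:,:2]@n,d[:,2]]; w=np.array([(o[:2]-p[:2])@n,o[2]-zc]); r=.021
    aa=(q**2).sum(1); bb=q@w; cc=w@w-r*r; disc=np.clip(bb*bb-aa*cc,0,None); t=(-bb-np.sqrt(disc))/aa
    h=w+t[:,None]*q; ang=np.degrees(np.arctan2(h[:,0],h[:,1]))
    ax=(o[:2]+t[:,None]*d[:,:2]-p[:2])@u
    ang=ang[np.abs(ax)<.07]
    up=np.degrees(np.arctan2(w[0],w[1])); vis=np.degrees(np.arccos(r/np.linalg.norm(w)))
    return len(ang),np.round(np.percentile(ang,[3,15,50,85,97])),"visible %.0f..%.0f"%(up-vis,up+vis)
def tubes(im,C,near=None,zc=.02):
    for d in arm.regions_of(im,"tube1"):
        reg=d["region"]; px=im["img"][reg].astype(int)
        if np.median(px[:,0]-px[:,1])>60 or d["p"]<.3: continue
        vu=np.argwhere(reg); c0=ray(im,C,[vu.mean(0)[::-1]],zc+.01)[0]
        if near is not None and np.hypot(*(c0[:2]-np.array(near[:2])))>.06: continue
        p,e=fit(im,C,reg,c0[:2],zc); p[2]=(p[2]+np.pi/2)%np.pi-np.pi/2
        print("tube",np.round(p[:2],4),"axis deg",round(np.degrees(p[2]),1),"iou",round(1-e,2),"px",vu.mean(0)[::-1].round(),"band",band(im,C,p,zc))
E
$c '[[0.08,0.03,0,0,0,0,0.094],[0.08,0.03,0,0,0,0,0.094],[0.08,0.03,0,0,0,0,0.094]]' >/dev/null
python3 - <<'E'
from h import *
im,C=wrist("w4")
tubes(im,C)
E
```

```text
tube [0.4835 0.3219] axis deg 2.5 iou 0.97 px [338.  69.] band (83, array([36., 41., 46., 50., 53.]), 'visible -99..76')
tube [0.4771 0.0453] axis deg 1.2 iou 0.95 px [296. 294.] band None
tube [0.6444 0.1074] axis deg -10.5 iou 0.93 px [433. 269.] band (75, array([-57., -53., -46., -39., -36.]), 'visible -75..99')
tube [0.6405 0.2961] axis deg 5.8 iou 0.97 px [470. 116.] band (326, array([-73., -61., -45., -34., -28.]), 'visible -93..81')
tube [0.482  0.2007] axis deg -3.9 iou 0.96 px [319. 177.] band (588, array([15., 21., 33., 47., 58.]), 'visible -83..91')
```

```bash
python3 - <<'E'
import cv2
a=cv2.imread("pics/w4.png")
cv2.imwrite("pics/w4c.png",cv2.resize(a[40:330,240:540],None,fx=2,fy=2,interpolation=cv2.INTER_CUBIC))
E
```

```text
(no output)
```

View pics/w4c.png

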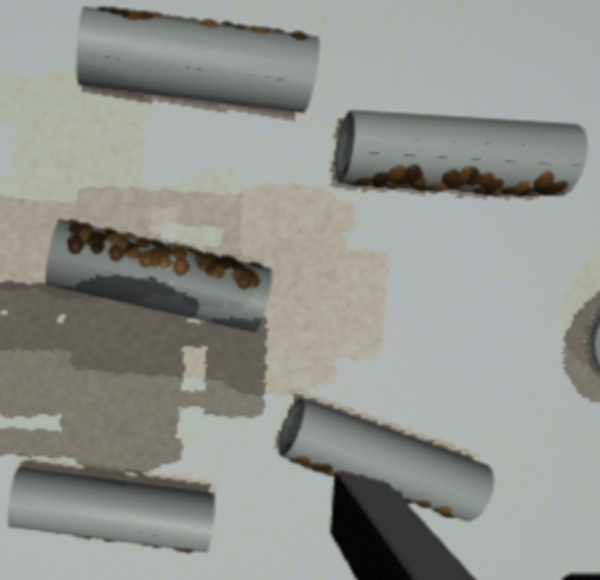

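w4c shows grey tubes at full-frame pixels (338,69), (470,116), (319,177), (433,269) and (296,294). All are grey with brown bands and match the description, unlike the red ones. The tube at (319,177) has its band about 36° towards +y, so I'll do that one first.

```bash
python3 - <<'E'
from h import *
s=arm.read_state(); print(s["position"],s["q"])
plan([(.49,.18,.2,47),(.482,.2007,.10,86.1),(.482,.2007,.004,86.1)])
E
```

```text
[0.48735246 0.16039232 0.28391902] [ 9.70440921e-02 -1.38210248e-01  1.81381569e+00 -6.56368528e-04
  1.46711858e+00 -6.01880828e-02]
(0.49, 0.18, 0.2, 47) -> [0.019, 0.0058, 0.0839] [-0.001, 0.0, -0.663] rows>= 4
(0.482, 0.2007, 0.1, 86.1) -> [0.02, 0.0097, 0.1] [0.0, 0.0, -0.682] rows>= 4
(0.482, 0.2007, 0.004, 86.1) -> [0.0, 0.0, 0.096] [0.0, 0.0, 0.0] rows>= 2
```

```bash
c="python3 -m crank"
$c '[[0.019,0.006,0.084,0,0,-0.663,0.08],[0.019,0.006,0.084,0,0,-0.663,0.08],[0.019,0.006,0.084,0,0,-0.663,0.08],[0.019,0.006,0.084,0,0,-0.663,0.08]]' >/dev/null
$c '[[0.020,0.010,0.1,0,0,-0.682,0.08],[0.020,0.010,0.1,0,0,-0.682,0.08],[0.020,0.010,0.1,0,0,-0.682,0.08],[0.020,0.010,0.1,0,0,-0.682,0.08],[0.020,0.010,0.1,0,0,-0.682,0.08]]'
python3 - <<'E'
from h import *
im,C=wrist("b1")
tubes(im,C,(.482,.2))
E
```

```text
clock: 10.02
position: [0.4824, 0.2011, 0.1004]
orientation: [-0.111, -3.14, 0.0]
contact_force: [-0.2, 0.3, -0.1]
opening: 0.0797
grasp_force: 0.0
tube [0.4819 0.2005] axis deg -3.6 iou 0.97 px [318. 249.] band (739, array([16., 22., 30., 43., 50.]), 'visible -85..85')
```

View pics/b1.png

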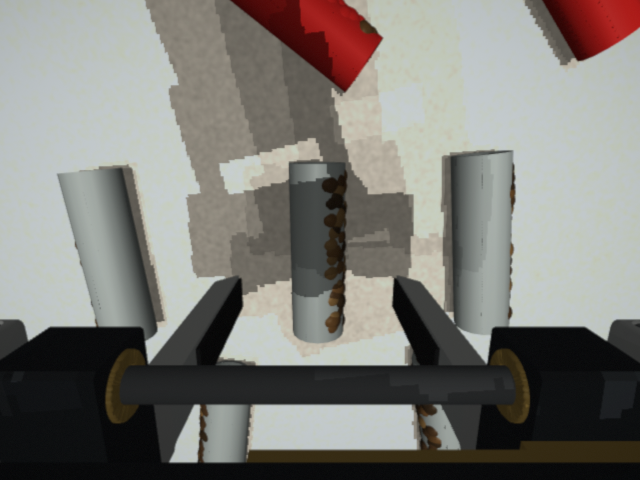

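```bash
c="python3 -m crank"
$c '[[0,0,0.05,0,0,0,0.075],[0,0,0.096,0,0,0,0.070],[0,0,0.096,0,0,0,0.06],[0,0,0.096,0,0,0,0.055],[0,-0.003,0.096,0,0,0,0.055]]' 8
$c '[[0,-0.004,0,0,0,0,0.055],[0,-0.008,0,0,0,0,0.055],[0,-0.012,0,0,0,0,0.055],[0,-0.016,0,0,0,0,0.052],[0,-0.016,0,0,0,0,0.048]]'
$c '[[0,0,0,0,0,0,0.044],[0,0,0,0,0,0,0.042],[0,0,0,0,0,0,0.040],[0,0,0,0,0,0,0.038],[0,0,0,0,0,0,0.036]]'
python3 - <<'E'
from h import *
im,C=wrist("b2")
tubes(im,C,(.482,.18))
E
```

```text
clock: 10.75
position: [0.4822, 0.1995, 0.0051]
orientation: [0.106, 3.139, 0.0]
contact_force: [0.4, -0.3, -0.3]
opening: 0.0546
grasp_force: 0.0
clock: 11.38
position: [0.4806, 0.1834, 0.0044]
orientation: [-0.106, -3.14, 0.0]
contact_force: [-0.5, -0.1, -0.2]
opening: 0.0485
grasp_force: 0.0
clock: 12.0
position: [0.4807, 0.1837, 0.0044]
orientation: [0.105, 3.14, 0.0]
contact_force: [-0.2, -0.2, 0.3]
opening: 0.0395
grasp_force: 8.0
tube [0.4805 0.183 ] axis deg -3.5 iou 0.84 px [318. 287.] band (5913, array([-28., -19.,   1.,  30.,  42.]), 'visible -83..83')
```

View pics/b2.png

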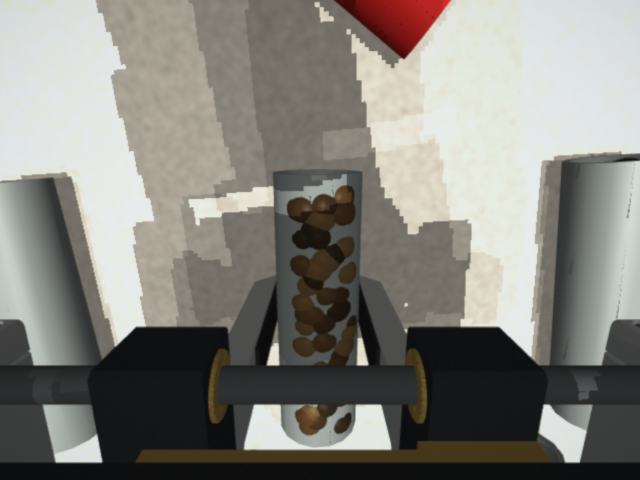

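The band is visible along the tube between the fingers, columns 291–357 on a tube spanning 275–361. It still leans about 8° to +y, so I'll roll 3 mm more and then lift and carry to slot 3.

```bash
c="python3 -m crank"
$c '[[0,0,0,0,0,0,0.046],[0,-0.001,0,0,0,0,0.046],[0,-0.003,0,0,0,0,0.046],[0,-0.003,0,0,0,0,0.042],[0,-0.003,0,0,0,0,0.036]]' 
$c '[[0,0,0,0,0,0,0.036],[0,0,0,0,0,0,0.036],[0,0,0,0,0,0,0.036]]' 25
python3 - <<'E'
from h import *
im,C=wrist()
tubes(im,C,(.482,.18))
s=arm.read_state()["position"]
plan([(*s[:2],.15,86.5),(.52,.01,.15,56),(.5427,-.152,.15,26.4),(.5427,-.152,.07,26.4),(.5427,-.152,.05,26.4)],(*s,86.1))
E
```

```text
clock: 12.72
position: [0.4806, 0.1807, 0.0045]
orientation: [0.105, 3.14, 0.0]
contact_force: [0.1, 0.9, -0.3]
opening: 0.04
grasp_force: 8.0
clock: 13.1
position: [0.4806, 0.1807, 0.0045]
orientation: [0.105, 3.14, 0.0]
contact_force: [-1.0, 0.1, -0.1]
opening: 0.039
grasp_force: 25.0
tube [0.4806 0.1794] axis deg -3.7 iou 0.83 px [317. 287.] band (6141, array([-32., -24.,  -2.,  27.,  38.]), 'visible -82..83')
(np.float64(0.4805690788923383), np.float64(0.18072076934096293), 0.15, 86.5) -> [0.0, 0.0, -0.1455] [0.0, 0.0, -0.007] rows>= 3
(0.52, 0.01, 0.15, 56) -> [-0.0498, -0.168, 0.0] [0.0, 0.0, 0.532] rows>= 3
(0.5427, -0.152, 0.15, 26.4) -> [-0.1094, -0.1216, 0.0] [0.0, 0.0, 0.517] rows>= 3
(0.5427, -0.152, 0.07, 26.4) -> [0.0, 0.0, 0.08] [0.0, 0.0, 0.0] rows>= 2
(0.5427, -0.152, 0.05, 26.4) -> [0.0, 0.0, 0.02] [0.0, 0.0, 0.0] rows>= 1
```

```bash
c="python3 -m crank"
$c '[[0,0,-0.05,0,0,0,0.036],[0,0,-0.1,0,0,0,0.036],[0,0,-0.145,0,0,0,0.036],[0,0,-0.145,0,0,0,0.036]]' 
$c '[[-0.017,-0.056,0,0,0,0.177,0.036],[-0.034,-0.112,0,0,0,0.354,0.036],[-0.050,-0.168,0,0,0,0.532,0.036],[-0.050,-0.168,0,0,0,0.532,0.036]]' >/dev/null
$c '[[-0.036,-0.041,0,0,0,0.172,0.036],[-0.072,-0.081,0,0,0,0.344,0.036],[-0.109,-0.122,0,0,0,0.517,0.036],[-0.109,-0.122,0,0,0,0.517,0.036],[-0.109,-0.122,0,0,0,0.517,0.036]]'
python3 - <<'E'
from h import *
im,C=wrist("b3")
print([np.round(d["point"],4) for d in arm.place_of(im,"slot1")])
s=arm.read_state()
tubes(im,C,s["position"][:2],s["position"][2]+.0155)
plan([(.5427,-.152,.054,26.4)])
E
```

```text
clock: 13.7
position: [0.4829, 0.181, 0.1531]
orientation: [0.104, 3.132, 0.002]
contact_force: [0.6, 0.3, -2.7]
opening: 0.0395
grasp_force: 25.0
clock: 14.82
position: [0.5395, -0.1509, 0.1477]
orientation: [-1.659, -2.664, -0.0]
contact_force: [0.5, -0.1, -1.5]
opening: 0.0392
grasp_force: 25.0
[array([ 0.4105, -0.2221,  0.0649]), array([ 0.6784, -0.0866,  0.0667]), array([ 0.6095, -0.1145,  0.0657])]
tube [ 0.5387 -0.1527] axis deg -63.9 iou 0.82 px [317. 287.] band (5742, array([-32., -24.,  -1.,  28.,  38.]), 'visible -82..83')
(0.5427, -0.152, 0.054, 26.4) -> [-0.0025, 0.0019, 0.0947] [-0.001, -0.001, -0.003] rows>= 2
```

View pics/b3.png

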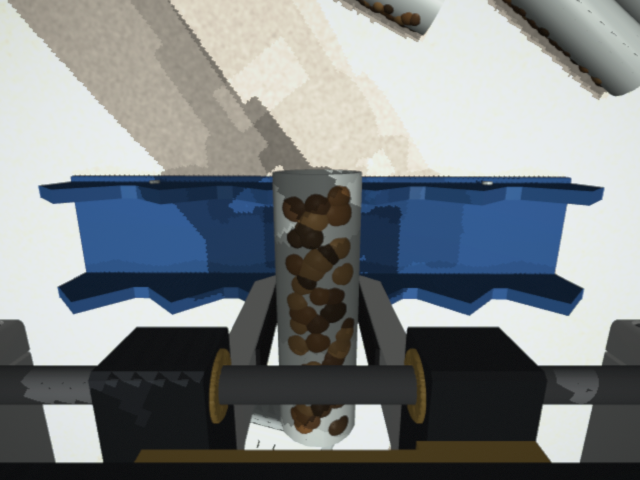

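The tube is held upright (band columns 283–352 on 273–362) and centred over the cradle, whose far plate spans 40–603. I'll lower and release it.

```bash
c="python3 -m crank"
$c '[[-0.002,0.002,0.05,0,0,0,0.036],[-0.002,0.002,0.08,0,0,0,0.036],[-0.002,0.002,0.093,0,0,0,0.036],[-0.002,0.002,0.095,0,0,0,0.036],[-0.002,0.002,0.095,0,0,0,0.036]]' 
$c '[[0,0,0,0,0,0,0.042],[0,0,0,0,0,0,0.048],[0,0,0,0,0,0,0.055],[0,0,0,0,0,0,0.06],[0,0,-0.03,0,0,0,0.06]]' 
$c '[[0,0,-0.06,0,0,0,0.06],[0,0,-0.1,0,0,0,0.06],[0,0,-0.1,0,0,0,0.06]]' 
python3 - <<'E'
from h import *
im,C=wrist("b4")
tubes(im,C,(.5427,-.152),.067)
im,C=wrist(); 
tubes(im,C,(.644,.107))
s=arm.read_state()["position"]
plan([(.60,-.02,.2,52),(.6444,.1074,.10,79.5),(.6444,.1074,.005,79.5)])
E
```

```text
clock: 15.6
position: [0.5441, -0.1536, 0.0558]
orientation: [1.661, 2.664, 0.0]
contact_force: [0.4, -0.7, -1.5]
opening: 0.0389
grasp_force: 25.0
clock: 16.23
position: [0.5412, -0.1525, 0.0824]
orientation: [-1.66, -2.66, 0.001]
contact_force: [0.4, 0.6, 0.6]
opening: 0.0596
grasp_force: 0.0
clock: 16.6
position: [0.5454, -0.1545, 0.1888]
orientation: [1.659, 2.658, 0.001]
contact_force: [0.3, -0.2, -0.8]
opening: 0.0598
grasp_force: 0.0
tube [ 0.5434 -0.1554] axis deg -63.8 iou 0.97 px [315. 234.] band (1872, array([-36., -27.,  -6.,  24.,  34.]), 'visible -86..86')
tube [0.6444 0.1343] axis deg -10.3 iou 0.99 px [612.  18.] band None
(0.6, -0.02, 0.2, 52) -> [0.0939, 0.1104, -0.0176] [-0.001, -0.003, -0.453] rows>= 3
(0.6444, 0.1074, 0.1, 79.5) -> [0.0434, 0.1277, 0.1] [0.0, 0.0, -0.48] rows>= 3
(0.6444, 0.1074, 0.005, 79.5) -> [0.0, 0.0, 0.095] [0.0, 0.0, 0.0] rows>= 2
```

```bash
c="python3 -m crank"
$c '[[0.094,0.110,-0.017,0,0,-0.453,0.08],[0.094,0.110,-0.017,0,0,-0.453,0.08],[0.094,0.110,-0.017,0,0,-0.453,0.08],[0.094,0.110,-0.017,0,0,-0.453,0.08]]' >/dev/null
$c '[[0.043,0.128,0.1,0,0,-0.48,0.08],[0.043,0.128,0.1,0,0,-0.48,0.08],[0.043,0.128,0.1,0,0,-0.48,0.08],[0.043,0.128,0.1,0,0,-0.48,0.08],[0.043,0.128,0.1,0,0,-0.48,0.08]]'
python3 - <<'E'
from h import *
im,C=wrist("c1")
tubes(im,C,(.644,.107))
E
```

```text
clock: 17.92
position: [0.6454, 0.1052, 0.1015]
orientation: [-0.291, -3.128, 0.001]
contact_force: [-0.7, -0.2, 0.7]
opening: 0.08
grasp_force: 0.0
tube [0.6432 0.13  ] axis deg -9.8 iou 0.96 px [351. 240.] band None
tube [0.6411 0.0872] axis deg -9.3 iou 0.97 px [294. 248.] band None
```

View pics/c1.png

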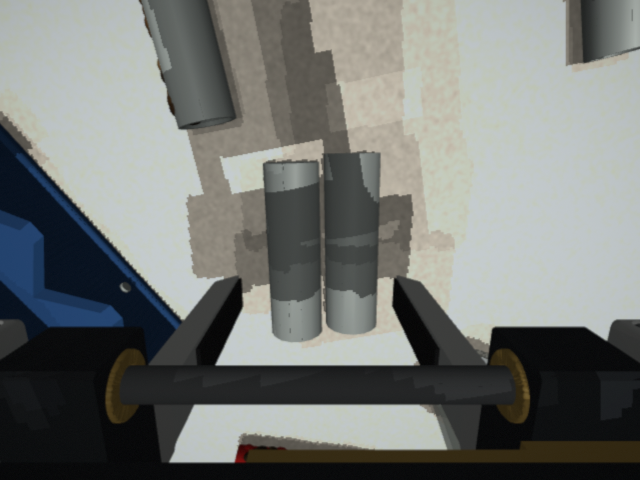

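```bash
python3 - <<'E'
from h import *
for n in("scene","side"):
    s=arm.snapshot(n)
    print(n,[(np.round(d["point"],3).tolist(),round(d["p"],2)) for d in arm.place_of(s,"tube1")])
    if n=="scene": cv2.imwrite("pics/s2.png",cv2.resize(s["img"][180:340,240:480,::-1],None,fx=3,fy=3))
E
```

```text
scene [([0.3, 0.36, 0.024], 0.9), ([0.473, 0.043, 0.021], 0.83), ([0.487, 0.322, 0.022], 0.78), ([0.733, 0.43, 0.02], 0.73), ([0.316, 0.189, 0.02], 0.72), ([0.547, -0.154, 0.065], 0.7), ([0.852, 0.059, 0.02], 0.7), ([0.644, 0.086, 0.019], 0.64), ([0.642, 0.13, 0.016], 0.58)]
side [([0.852, 0.056, 0.018], 0.93), ([0.481, 0.32, 0.016], 0.88), ([0.476, 0.046, 0.022], 0.84), ([0.316, 0.189, 0.02], 0.78), ([0.642, 0.086, 0.024], 0.69), ([0.546, -0.153, 0.069], 0.66), ([0.643, 0.133, 0.019], 0.62), ([0.298, 0.365, 0.023], 0.59), ([0.73, 0.428, 0.019], 0.48)]
```

View pics/s2.png

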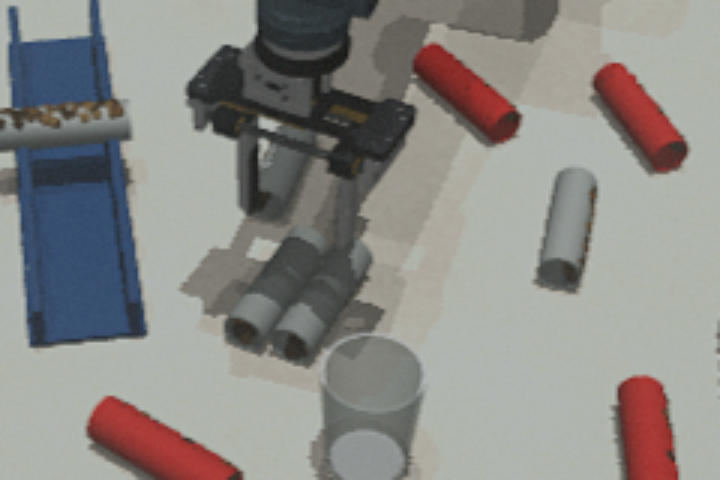

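A tube was knocked: the one from (0.64,0.296) has rolled against its neighbour. In c1 the two lie side by side at (292,250) and (351,240), about 3 mm apart, with bands underneath. I'll drag the top of the +y one with closed fingertips to part them.

```bash
c="python3 -m crank"
$c '[[0.006,0.016,0.03,0,0,0,0],[0.006,0.016,0.03,0,0,0,0],[0.006,0.016,0.03,0,0,0,0],[0.006,0.016,0.05,0,0,0,0],[0.006,0.016,0.057,0,0,0,0]]'
$c '[[0,0,0.002,0,0,0,0],[0,0,0.004,0,0,0,0],[0,0,0.005,0,0,0,0],[0,0,0.006,0,0,0,0]]'
```

```text
clock: 18.85
position: [0.6416, 0.1232, 0.0428]
orientation: [-0.287, -3.126, 0.0]
contact_force: [-0.1, -1.0, 0.0]
opening: 0.0335
grasp_force: 0.0
clock: 19.35
position: [0.643, 0.1237, 0.0399]
orientation: [0.286, 3.128, 0.0]
contact_force: [-4.7, -0.4, 10.6]
opening: 0.0008
grasp_force: 4.8
```

```bash
c="python3 -m crank"
$c '[[0,0.003,0,0,0,0,0],[0,0.008,0,0,0,0,0],[0,0.013,0,0,0,0,0],[0,0.018,0,0,0,0,0],[0,0.023,0,0,0,0,0]]'
$c '[[0,0.005,0,0,0,0,0],[0,0.009,0,0,0,0,0],[0,0.012,0,0,0,0,0],[0,0.012,0,0,0,0,0],[0,0.012,-0.02,0,0,0,0]]'
$c '[[0,-0.01,-0.06,0,0,0,0.06],[0,-0.01,-0.06,0,0,0,0.08],[0,-0.01,-0.06,0,0,0,0.08]]' >/dev/null
python3 - <<'E'
from h import *
im,C=wrist("c2")
tubes(im,C)
print(arm.read_state()["position"])
E
```

```text
clock: 19.98
position: [0.647, 0.1467, 0.0396]
orientation: [0.286, 3.128, 0.001]
contact_force: [-1.7, 1.1, 4.5]
opening: 0.0002
grasp_force: 1.9
clock: 20.6
position: [0.6472, 0.1577, 0.057]
orientation: [-0.287, -3.124, 0.001]
contact_force: [-0.0, -0.2, -0.8]
opening: 0.0004
grasp_force: 0.0
tube [0.7296 0.4276] axis deg 13.6 iou 0.99 px [634. 231.] band (522, array([-112., -107.,  -94.,  -82.,  -75.]), 'visible -125..48')
tube [0.6457 0.1448] axis deg -9.6 iou 0.97 px [315. 241.] band None
tube [0.4832 0.3211] axis deg 2.5 iou 0.98 px [536.  35.] band (23, array([32., 33., 34., 37., 38.]), 'visible -117..56')
tube [0.6414 0.0872] axis deg -9.9 iou 0.86 px [241. 241.] band None
tube [0.9032 0.0608] axis deg -18.2 iou 0.12 px [283. 446.] band (50, array([-87., -87., -68.,  71.,  84.]), 'visible -87..84')
tube [0.4763 0.0455] axis deg 1.1 iou 0.98 px [136.  66.] band (32, array([-49., -48., -45., -43., -41.]), 'visible -64..108')
[0.64604895 0.14815073 0.1171882 ]
```

```bash
python3 - <<'E'
from h import *
plan([(.6469,.1517,.10,80.3),(.6469,.1517,.005,80.3)])
E
```

```text
(0.6469, 0.1517, 0.1, 80.3) -> [-0.0002, 0.0037, 0.0172] [-0.001, -0.002, -0.013] rows>= 1
(0.6469, 0.1517, 0.005, 80.3) -> [0.0, 0.0, 0.095] [0.0, 0.0, 0.0] rows>= 2
```

```bash
c="python3 -m crank"
$c '[[0,0.004,0.017,0,0,-0.013,0.06],[0,0.004,0.017,0,0,-0.013,0.06],[0,0.004,0.017,0,0,-0.013,0.06],[0,0.004,0.06,0,0,-0.013,0.06],[0,0.004,0.08,0,0,-0.013,0.06]]' 8
$c '[[0,0,0.016,0,0,0,0.06],[0,0,0.032,0,0,0,0.06],[0,0,0.032,0,0,0,0.06]]'
$c '[[0,0.005,0,0,0,0,0.06],[0,0.010,0,0,0,0,0.058],[0,0.015,0,0,0,0,0.056],[0,0.020,0,0,0,0,0.054],[0,0.025,0,0,0,0,0.052]]'
$c '[[0,0.005,0,0,0,0,0.052],[0,0.010,0,0,0,0,0.05],[0,0.014,0,0,0,0,0.05],[0,0.017,0,0,0,0,0.048],[0,0.017,0,0,0,0,0.046]]'
$c '[[0,0,0,0,0,0,0.044],[0,0,0,0,0,0,0.042],[0,0,0,0,0,0,0.040],[0,0,0,0,0,0,0.038],[0,0,0,0,0,0,0.036]]'
python3 - <<'E'
from h import *
im,C=wrist("d1")
s=arm.read_state()["position"];tubes(im,C,s)
E
```

```text
clock: 21.7
position: [0.6465, 0.152, 0.0363]
orientation: [-0.266, -3.127, 0.001]
contact_force: [-0.6, -1.2, -0.3]
opening: 0.0605
grasp_force: 0.0
clock: 22.08
position: [0.6471, 0.152, 0.0053]
orientation: [-0.266, -3.128, 0.0]
contact_force: [-0.5, -0.1, -0.3]
opening: 0.0602
grasp_force: 0.0
clock: 22.7
position: [0.6521, 0.1772, 0.0065]
orientation: [0.266, 3.13, 0.0]
contact_force: [0.2, -0.1, 0.2]
opening: 0.0521
grasp_force: 0.0
clock: 23.32
position: [0.6549, 0.1937, 0.0065]
orientation: [0.266, 3.13, 0.0]
contact_force: [-0.1, -0.3, -0.0]
opening: 0.0461
grasp_force: 0.0
clock: 23.95
position: [0.6549, 0.1934, 0.0065]
orientation: [-0.266, -3.13, 0.0]
contact_force: [0.0, -0.9, -0.3]
opening: 0.0396
grasp_force: 8.0
tube [0.6536 0.1922] axis deg -9.6 iou 0.83 px [317. 282.] band (3435, array([-50., -32.,  -9.,  12.,  21.]), 'visible -83..83')
```

```bash
c="python3 -m crank"
$c '[[0,0,0,0,0,0,0.046],[0,0.002,0,0,0,0,0.046],[0,0.005,0,0,0,0,0.046],[0,0.005,0,0,0,0,0.042],[0,0.005,0,0,0,0,0.036]]' >/dev/null
$c '[[0,0,0,0,0,0,0.036],[0,0,0,0,0,0,0.036],[0,0,0,0,0,0,0.036]]' 25
python3 - <<'E'
from h import *
im,C=wrist("d2")
s=arm.read_state()["position"];tubes(im,C,s)
plan([(.655,.06,.15,55),(.612,-.119,.15,26.4),(.612,-.119,.055,26.4)],(*s[:2],.15,80.3))
E
```

```text
clock: 25.05
position: [0.6557, 0.1984, 0.0064]
orientation: [-0.267, -3.13, -0.0]
contact_force: [-0.7, 1.1, -0.2]
opening: 0.0397
grasp_force: 25.0
tube [0.6544 0.1975] axis deg -9.4 iou 0.83 px [318. 282.] band (3688, array([-42., -30.,  -1.,  20.,  31.]), 'visible -83..83')
(0.655, 0.06, 0.15, 55) -> [-0.0226, -0.1366, 0.0] [0.0, 0.0, 0.442] rows>= 3
(0.612, -0.119, 0.15, 26.4) -> [-0.0674, -0.1713, 0.0] [0.0, 0.0, 0.499] rows>= 3
(0.612, -0.119, 0.055, 26.4) -> [0.0, 0.0, 0.095] [0.0, 0.0, 0.0] rows>= 2
```

```bash
c="python3 -m crank"
$c '[[0,0,-0.05,0,0,0,0.036],[0,0,-0.1,0,0,0,0.036],[0,0,-0.144,0,0,0,0.036],[0,0,-0.144,0,0,0,0.036]]' >/dev/null
$c '[[-0.008,-0.046,0,0,0,0.147,0.036],[-0.015,-0.091,0,0,0,0.295,0.036],[-0.023,-0.137,0,0,0,0.442,0.036],[-0.023,-0.137,0,0,0,0.442,0.036]]' >/dev/null
$c '[[-0.017,-0.043,0,0,0,0.125,0.036],[-0.034,-0.086,0,0,0,0.25,0.036],[-0.051,-0.129,0,0,0,0.375,0.036],[-0.067,-0.171,0,0,0,0.499,0.036],[-0.067,-0.171,0,0,0,0.499,0.036]]'
$c '[[0,0,0,0,0,0,0.036],[0,0,0,0,0,0,0.036]]'
python3 - <<'E'
from h import *
im,C=wrist("d3")
s=arm.read_state()["position"];tubes(im,C,s,s[2]+.0136)
print([np.round(d["point"],4) for d in arm.place_of(im,"slot1")])
plan([(.611,-.119,.056,26.4)])
E
```

```text
clock: 26.78
position: [0.6106, -0.1203, 0.1486]
orientation: [-1.658, -2.665, 0.001]
contact_force: [0.3, 0.2, -0.7]
opening: 0.0395
grasp_force: 25.0
clock: 27.02
position: [0.6119, -0.1174, 0.1498]
orientation: [-1.653, -2.671, -0.0]
contact_force: [-0.9, -0.7, -1.0]
opening: 0.0394
grasp_force: 25.0
tube [ 0.5736 -0.1369] axis deg -65.2 iou 0.38 px [214. 243.] band (3794, array([-35., -27., -12.,   2.,   8.]), 'visible -69..96')
tube [ 0.6112 -0.1182] axis deg -63.8 iou 0.82 px [318. 282.] band (3801, array([-44., -26.,  -0.,  24.,  52.]), 'visible -83..82')
[array([ 0.6787, -0.0866,  0.0684]), array([ 0.4081, -0.222 ,  0.0665]), array([ 0.4737, -0.1827,  0.0695])]
(0.611, -0.119, 0.056, 26.4) -> [-0.0005, -0.0014, 0.0943] [-0.0, -0.0, 0.001] rows>= 2
```

Now I'll lower and release it, then go to the tube at (0.641,0.087).

```bash
c="python3 -m crank"
$c '[[-0.001,-0.001,0.05,0,0,0,0.036],[-0.001,-0.001,0.08,0,0,0,0.036],[-0.001,-0.001,0.092,0,0,0,0.036],[-0.001,-0.001,0.094,0,0,0,0.036],[-0.001,-0.001,0.094,0,0,0,0.036]]' 
$c '[[0,0,0,0,0,0,0.042],[0,0,0,0,0,0,0.048],[0,0,0,0,0,0,0.055],[0,0,0,0,0,0,0.06],[0,0,-0.03,0,0,0,0.06]]' >/dev/null
$c '[[0,0,-0.06,0,0,0,0.06],[0,0,-0.1,0,0,0,0.06],[0,0,-0.14,0,0,0,0.08]]'
python3 - <<'E'
from h import *
im,C=wrist()
tubes(im,C,(.611,-.119),.067); tubes(im,C,(.5427,-.152),.067)
plan([(.64,0,.2,55),(.6414,.088,.10,80.2)])
E
```

```text
clock: 27.8
position: [0.6125, -0.1206, 0.058]
orientation: [1.655, 2.667, 0.001]
contact_force: [-0.1, -0.1, -1.4]
opening: 0.0398
grasp_force: 25.0
clock: 28.8
position: [0.6114, -0.1203, 0.2282]
orientation: [1.656, 2.669, 0.0]
contact_force: [0.2, 0.5, -0.7]
opening: 0.0669
grasp_force: 0.0
tube [ 0.6099 -0.1222] axis deg -64.2 iou 0.98 px [316. 227.] band (1028, array([-41., -23.,  -3.,  18.,  28.]), 'visible -86..86')
tube [ 0.5435 -0.1561] axis deg -64.3 iou 0.83 px [239. 219.] band (1635, array([-33., -23.,  -0.,  26.,  36.]), 'visible -74..99')
(0.64, 0, 0.2, 55) -> [0.0963, 0.0779, 0.0292] [0.003, 0.005, -0.5] rows>= 3
(0.6414, 0.088, 0.1, 80.2) -> [0.0493, 0.0729, 0.1] [0.0, 0.0, -0.44] rows>= 3
```

```bash
c="python3 -m crank"
$c '[[0.096,0.078,0.029,0,0,-0.5,0.08],[0.096,0.078,0.029,0,0,-0.5,0.08],[0.096,0.078,0.029,0,0,-0.5,0.08],[0.096,0.078,0.029,0,0,-0.5,0.08]]' >/dev/null
$c '[[0.049,0.073,0.1,0,0,-0.44,0.08],[0.049,0.073,0.1,0,0,-0.44,0.08],[0.049,0.073,0.1,0,0,-0.44,0.08],[0.049,0.073,0.1,0,0,-0.44,0.08],[0.049,0.073,0.1,0,0,-0.44,0.08]]'
python3 - <<'E'
from h import *
im,C=wrist("e1")
tubes(im,C)
s=arm.read_state()["position"]; print(s)
E
```

```text
clock: 30.08
position: [0.6411, 0.0872, 0.0982]
orientation: [0.273, 3.128, -0.0]
contact_force: [0.4, 0.1, -0.1]
opening: 0.0799
grasp_force: 0.0
tube [ 0.6154 -0.1535] axis deg -60.3 iou 0.9 px [ 33. 242.] band (438, array([-41., -24.,  -4.,  22.,  30.]), 'visible -67..104')
tube [0.4756 0.0453] axis deg 1.1 iou 0.98 px [219.  61.] band (27, array([-60., -58., -55., -51., -49.]), 'visible -74..97')
tube [0.6415 0.0869] axis deg -9.0 iou 0.95 px [319. 250.] band None
tube [0.4832 0.3207] axis deg 2.8 iou 1.0 px [627.  32.] band None
tube [ 0.6019 -0.077 ] axis deg 25.5 iou 0.48 px [ 82. 254.] band None
[0.64123574 0.08725623 0.09859104]
```

```bash
c="python3 -m crank"
$c '[[0,0,0.05,0,0,0,0.075],[0,0,0.093,0,0,0,0.068],[0,0,0.093,0,0,0,0.06],[0,0,0.093,0,0,0,0.056],[0,0.003,0.093,0,0,0,0.054]]' 8
$c '[[0,0.005,0,0,0,0,0.052],[0,0.010,0,0,0,0,0.052],[0,0.015,0,0,0,0,0.052],[0,0.020,0,0,0,0,0.052],[0,0.025,0,0,0,0,0.052]]' >/dev/null
$c '[[0,0.005,0,0,0,0,0.052],[0,0.010,0,0,0,0,0.05],[0,0.015,0,0,0,0,0.05],[0,0.019,0,0,0,0,0.048],[0,0.019,0,0,0,0,0.046]]' >/dev/null
$c '[[0,0,0,0,0,0,0.044],[0,0,0,0,0,0,0.042],[0,0,0,0,0,0,0.040],[0,0,0,0,0,0,0.038],[0,0,0,0,0,0,0.036]]'
python3 - <<'E'
from h import *
im,C=wrist("e2")
s=arm.read_state()["position"];tubes(im,C,s)
E
```

```text
clock: 30.8
position: [0.6418, 0.0909, 0.0058]
orientation: [0.269, 3.128, 0.0]
contact_force: [0.1, 0.3, 0.2]
opening: 0.0542
grasp_force: 0.0
clock: 32.67
position: [0.6484, 0.1345, 0.0045]
orientation: [-0.268, -3.13, 0.0]
contact_force: [-0.3, -0.4, 0.7]
opening: 0.0398
grasp_force: 8.0
tube [0.6492 0.1333] axis deg -9.1 iou 0.84 px [317. 289.] band (4762, array([-37., -25.,  -2.,  13.,  27.]), 'visible -82..83')
```

```bash
c="python3 -m crank"
$c '[[0,0,0,0,0,0,0.036],[0,0,0,0,0,0,0.036],[0,0,-0.05,0,0,0,0.036],[0,0,-0.1,0,0,0,0.036],[0,0,-0.146,0,0,0,0.036]]' 25
python3 - <<'E'
from h import *
plan([(.67,.02,.15,52),(.678,-.0865,.15,26.4)],(.6484,.1345,.15,80.3))
E
```

```text
clock: 33.4
position: [0.648, 0.1346, 0.1515]
orientation: [-0.268, -3.129, -0.0]
contact_force: [0.9, -0.7, -0.5]
opening: 0.0394
grasp_force: 25.0
(0.67, 0.02, 0.15, 52) -> [-0.0406, -0.1092, 0.0] [0.0, 0.0, 0.494] rows>= 3
(0.678, -0.0865, 0.15, 26.4) -> [-0.0719, -0.079, 0.0] [0.0, 0.0, 0.447] rows>= 3
```

```bash
c="python3 -m crank"
$c '[[-0.013,-0.036,0,0,0,0.165,0.036],[-0.027,-0.073,0,0,0,0.33,0.036],[-0.041,-0.109,0,0,0,0.494,0.036],[-0.041,-0.109,0,0,0,0.494,0.036]]' >/dev/null
$c '[[-0.024,-0.026,0,0,0,0.15,0.036],[-0.048,-0.052,0,0,0,0.3,0.036],[-0.072,-0.079,0,0,0,0.447,0.036],[-0.072,-0.079,0,0,0,0.447,0.036],[-0.072,-0.079,0,0,0,0.447,0.036]]'
python3 - <<'E'
from h import *
im,C=wrist("e3")
s=arm.read_state()["position"];tubes(im,C,s,s[2]+.0155)
print([np.round(d["point"],4) for d in arm.place_of(im,"slot1")])
plan([(.678,-.0865,.054,26.4)])
E
```

```text
clock: 34.52
position: [0.6779, -0.0851, 0.1499]
orientation: [-1.654, -2.669, -0.0]
contact_force: [-0.2, 0.1, -1.0]
opening: 0.0396
grasp_force: 25.0
tube [ 0.6779 -0.0875] axis deg -62.9 iou 0.83 px [317. 289.] band (5335, array([-43., -26.,  -1.,  16.,  32.]), 'visible -82..83')
[array([ 0.4726, -0.1851,  0.069 ])]
(0.678, -0.0865, 0.054, 26.4) -> [-0.0014, -0.0008, 0.0963] [-0.0, -0.001, 0.001] rows>= 2
```

```bash
c="python3 -m crank"
$c '[[-0.001,-0.001,0.05,0,0,0,0.036],[-0.001,-0.001,0.08,0,0,0,0.036],[-0.001,-0.001,0.094,0,0,0,0.036],[-0.001,-0.001,0.096,0,0,0,0.036],[-0.001,-0.001,0.096,0,0,0,0.036]]' 
$c '[[0,0,0,0,0,0,0.042],[0,0,0,0,0,0,0.048],[0,0,0,0,0,0,0.055],[0,0,0,0,0,0,0.06],[0,0,-0.03,0,0,0,0.06]]' >/dev/null
$c '[[0,0,-0.06,0,0,0,0.06],[0,0,-0.1,0,0,0,0.06],[0,0,-0.14,0,0,0,0.08]]'
python3 - <<'E'
from h import *
im,C=wrist()
tubes(im,C,(.678,-.0865),.067)
plan([(.55,-.02,.2,60),(.476,.046,.10,91.1)])
E
```

```text
clock: 35.3
position: [0.6789, -0.0878, 0.0561]
orientation: [1.656, 2.667, 0.001]
contact_force: [-0.6, -0.1, -1.7]
opening: 0.0397
grasp_force: 25.0
clock: 36.3
position: [0.6778, -0.0877, 0.2262]
orientation: [1.658, 2.668, 0.0]
contact_force: [0.7, 0.6, -0.3]
opening: 0.0666
grasp_force: 0.0
tube [ 0.6782 -0.0908] axis deg -64.4 iou 0.97 px [318. 229.] band (1159, array([-42., -27.,  -3.,  13.,  26.]), 'visible -87..86')
(0.55, -0.02, 0.2, 60) -> [0.1195, -0.0869, 0.0295] [0.005, 0.009, -0.588] rows>= 4
(0.476, 0.046, 0.1, 91.1) -> [0.0971, 0.0202, 0.1] [0.0, 0.0, -0.543] rows>= 3
```

```bash
c="python3 -m crank"
$c '[[0.12,-0.087,0.029,0,0,-0.588,0.08],[0.12,-0.087,0.029,0,0,-0.588,0.08],[0.12,-0.087,0.029,0,0,-0.588,0.08],[0.12,-0.087,0.029,0,0,-0.588,0.08],[0.12,-0.087,0.029,0,0,-0.588,0.08]]' >/dev/null
$c '[[0.097,0.020,0.1,0,0,-0.543,0.08],[0.097,0.020,0.1,0,0,-0.543,0.08],[0.097,0.020,0.1,0,0,-0.543,0.08],[0.097,0.020,0.1,0,0,-0.543,0.08],[0.097,0.020,0.1,0,0,-0.543,0.08]]'
python3 - <<'E'
from h import *
im,C=wrist("f1")
tubes(im,C,(.476,.046))
plan([(.476,.046,.005,91.1)])
E
```

```text
clock: 37.65
position: [0.4747, 0.0463, 0.0968]
orientation: [-0.024, 3.139, -0.001]
contact_force: [0.6, -0.3, 0.5]
opening: 0.0801
grasp_force: 0.0
tube [0.4759 0.0451] axis deg 1.3 iou 0.97 px [317. 252.] band (55, array([-69., -65., -59., -52., -49.]), 'visible -85..85')
(0.476, 0.046, 0.005, 91.1) -> [-0.0013, -0.0003, 0.0918] [-0.0, 0.003, -0.003] rows>= 2
```

```bash
c="python3 -m crank"
$c '[[-0.001,0,0.05,0,0,0,0.075],[-0.001,0,0.092,0,0,0,0.068],[-0.001,0,0.092,0,0,0,0.06],[-0.001,0,0.092,0,0,0,0.056],[-0.001,0.003,0.092,0,0,0,0.054]]' 8
$c '[[0,0.005,0,0,0,0,0.052],[0,0.010,0,0,0,0,0.052],[0,0.015,0,0,0,0,0.052],[0,0.020,0,0,0,0,0.052],[0,0.024,0,0,0,0,0.052]]' >/dev/null
$c '[[0,0.003,0,0,0,0,0.05],[0,0.003,0,0,0,0,0.048],[0,0.003,0,0,0,0,0.046],[0,0.003,0,0,0,0,0.044],[0,0.003,0,0,0,0,0.042]]' >/dev/null
$c '[[0,0,0,0,0,0,0.040],[0,0,0,0,0,0,0.038],[0,0,0,0,0,0,0.036],[0,0,0,0,0,0,0.036]]'
python3 - <<'E'
from h import *
im,C=wrist("f2")
s=arm.read_state()["position"];tubes(im,C,s)
E
```

```text
clock: 38.38
position: [0.4744, 0.0499, 0.0043]
orientation: [-0.029, 3.14, -0.0]
contact_force: [0.3, 0.3, -0.6]
opening: 0.0543
grasp_force: 0.0
clock: 40.12
position: [0.4731, 0.077, 0.0035]
orientation: [-0.03, 3.141, -0.0]
contact_force: [0.4, 0.3, -0.0]
opening: 0.0396
grasp_force: 8.0
tube [0.4752 0.0757] axis deg 0.9 iou 0.83 px [317. 293.] band (4097, array([-46., -35.,  -9.,  12.,  24.]), 'visible -82..83')
```

```bash
c="python3 -m crank"
$c '[[0,0,0,0,0,0,0.046],[0,0.002,0,0,0,0,0.046],[0,0.0035,0,0,0,0,0.046],[0,0.0035,0,0,0,0,0.042],[0,0.0035,0,0,0,0,0.036]]' >/dev/null
$c '[[0,0,0,0,0,0,0.036],[0,0,0,0,0,0,0.036],[0,0,0,0,0,0,0.036]]' 25
python3 - <<'E'
from h import *
im,C=wrist("f3")
s=arm.read_state()["position"];tubes(im,C,s)
plan([(.475,-.05,.15,58),(.4763,-.1868,.15,26.4)],(*s[:2],.15,91.1))
E
```

```text
clock: 41.22
position: [0.473, 0.0807, 0.0035]
orientation: [0.03, -3.141, -0.0]
contact_force: [-0.3, 1.9, -0.2]
opening: 0.0399
grasp_force: 25.0
tube [0.4751 0.08  ] axis deg 1.0 iou 0.83 px [318. 293.] band (4498, array([-41., -31.,  -8.,  17.,  29.]), 'visible -83..82')
(0.475, -0.05, 0.15, 58) -> [0.0004, -0.1307, 0.0] [0.0, 0.0, 0.578] rows>= 4
(0.4763, -0.1868, 0.15, 26.4) -> [-0.0736, -0.1153, 0.0] [0.0, 0.0, 0.552] rows>= 3
```

```bash
c="python3 -m crank"
$c '[[0,0,-0.05,0,0,0,0.036],[0,0,-0.1,0,0,0,0.036],[0,0,-0.147,0,0,0,0.036],[0,0,-0.147,0,0,0,0.036]]' >/dev/null
$c '[[0,-0.033,0,0,0,0.145,0.036],[0,-0.066,0,0,0,0.289,0.036],[0,-0.1,0,0,0,0.434,0.036],[0,-0.131,0,0,0,0.578,0.036],[0,-0.131,0,0,0,0.578,0.036]]' >/dev/null
$c '[[-0.018,-0.029,0,0,0,0.138,0.036],[-0.037,-0.058,0,0,0,0.276,0.036],[-0.055,-0.086,0,0,0,0.414,0.036],[-0.074,-0.115,0,0,0,0.552,0.036],[-0.074,-0.115,0,0,0,0.552,0.036]]'
$c '[[0,0,0,0,0,0,0.036],[0,0,0,0,0,0,0.036]]'
python3 - <<'E'
from h import *
im,C=wrist("f4")
s=arm.read_state()["position"];tubes(im,C,s,s[2]+.0165)
print([np.round(d["point"],4) for d in arm.place_of(im,"slot1")])
plan([(.4763,-.187,.053,26.4)])
E
```

```text
clock: 43.08
position: [0.4768, -0.1874, 0.1492]
orientation: [-1.655, -2.668, -0.0]
contact_force: [-0.4, 0.6, -2.6]
opening: 0.0394
grasp_force: 25.0
clock: 43.32
position: [0.4771, -0.1857, 0.1499]
orientation: [-1.652, -2.671, -0.0]
contact_force: [0.2, -0.0, -1.3]
opening: 0.0396
grasp_force: 25.0
tube [ 0.4781 -0.1898] axis deg -63.4 iou 0.83 px [318. 293.] band (4887, array([-42., -31.,  -7.,  17.,  28.]), 'visible -83..82')
tube [ 0.5106 -0.1682] axis deg -61.9 iou 0.36 px [417. 241.] band (4136, array([-8., -2., 13., 27., 36.]), 'visible -96..70')
[array([ 0.4093, -0.219 ,  0.0659])]
(0.4763, -0.187, 0.053, 26.4) -> [-0.0002, -0.0012, 0.0974] [-0.0, -0.0, 0.001] rows>= 2
```

```bash
c="python3 -m crank"
$c '[[0,-0.001,0.05,0,0,0,0.036],[0,-0.001,0.08,0,0,0,0.036],[0,-0.001,0.095,0,0,0,0.036],[0,-0.001,0.097,0,0,0,0.036],[0,-0.001,0.097,0,0,0,0.036]]' 
$c '[[0,0,0,0,0,0,0.042],[0,0,0,0,0,0,0.048],[0,0,0,0,0,0,0.055],[0,0,0,0,0,0,0.06],[0,0,-0.03,0,0,0,0.06]]' >/dev/null
$c '[[0,0,-0.06,0,0,0,0.06],[0,0,-0.1,0,0,0,0.06],[0,0,-0.14,0,0,0,0.08]]'
python3 - <<'E'
from h import *
im,C=wrist()
tubes(im,C,(.476,-.187),.067)
plan([(.48,.0,.2,50),(.48,.2,.2,80),(.4832,.321,.10,92.6)])
E
```

```text
clock: 44.1
position: [0.4773, -0.188, 0.0546]
orientation: [1.655, 2.668, -0.0]
contact_force: [-0.7, -1.3, -0.6]
opening: 0.0393
grasp_force: 25.0
clock: 45.1
position: [0.4763, -0.1875, 0.2251]
orientation: [1.656, 2.669, 0.0]
contact_force: [0.5, -0.7, 0.9]
opening: 0.0668
grasp_force: 0.0
tube [ 0.4772 -0.1915] axis deg -64.3 iou 0.97 px [318. 231.] band (1183, array([-42., -30.,  -5.,  16.,  27.]), 'visible -87..86')
tube [ 0.4066 -0.209 ] axis deg -17.3 iou 0.25 px [343. 217.] band (19, array([59., 60., 64., 67., 68.]), 'visible -71..102')
(0.48, 0.0, 0.2, 50) -> [0.1691, 0.0849, 0.0279] [0.003, 0.009, -0.413] rows>= 4
(0.48, 0.2, 0.2, 80) -> [0.1286, 0.1532, 0.0] [0.0, 0.0, -0.524] rows>= 4
(0.4832, 0.321, 0.1, 92.6) -> [0.0179, 0.1197, 0.1] [0.0, 0.0, -0.22] rows>= 3
```

```bash
c="python3 -m crank"
$c '[[0.169,0.085,0.028,0,0,-0.413,0.08],[0.169,0.085,0.028,0,0,-0.413,0.08],[0.169,0.085,0.028,0,0,-0.413,0.08],[0.169,0.085,0.028,0,0,-0.413,0.08]]' >/dev/null
$c '[[0.129,0.153,0,0,0,-0.524,0.08],[0.129,0.153,0,0,0,-0.524,0.08],[0.129,0.153,0,0,0,-0.524,0.08],[0.129,0.153,0,0,0,-0.524,0.08],[0.129,0.153,0,0,0,-0.524,0.08]]' >/dev/null
$c '[[0.018,0.12,0.1,0,0,-0.22,0.08],[0.018,0.12,0.1,0,0,-0.22,0.08],[0.018,0.12,0.1,0,0,-0.22,0.08],[0.018,0.12,0.1,0,0,-0.22,0.08],[0.018,0.12,0.1,0,0,-0.22,0.08]]'
python3 - <<'E'
from h import *
im,C=wrist("g1")
tubes(im,C,(.483,.321))
plan([(.4832,.321,.005,92.6)])
E
```

```text
clock: 46.95
position: [0.4812, 0.3214, 0.0963]
orientation: [-0.069, 3.14, -0.0]
contact_force: [-0.5, -0.3, 0.8]
opening: 0.0801
grasp_force: 0.0
tube [0.4835 0.322 ] axis deg 2.5 iou 0.98 px [320. 254.] band (83, array([43., 46., 51., 59., 62.]), 'visible -86..85')
(0.4832, 0.321, 0.005, 92.6) -> [-0.0016, -0.0009, 0.0919] [0.001, 0.002, -0.002] rows>= 2
```

```bash
c="python3 -m crank"
$c '[[-0.002,0,0.05,0,0,0,0.075],[-0.002,0,0.092,0,0,0,0.068],[-0.002,0,0.092,0,0,0,0.06],[-0.002,0,0.092,0,0,0,0.056],[-0.002,-0.003,0.092,0,0,0,0.054]]' 8
$c '[[0,-0.005,0,0,0,0,0.052],[0,-0.010,0,0,0,0,0.052],[0,-0.015,0,0,0,0,0.052],[0,-0.020,0,0,0,0,0.052],[0,-0.024,0,0,0,0,0.052]]' >/dev/null
$c '[[0,-0.003,0,0,0,0,0.05],[0,-0.003,0,0,0,0,0.048],[0,-0.003,0,0,0,0,0.046],[0,-0.003,0,0,0,0,0.044],[0,-0.003,0,0,0,0,0.042]]' >/dev/null
$c '[[0,0,0,0,0,0,0.040],[0,0,0,0,0,0,0.038],[0,0,0,0,0,0,0.036],[0,0,0,0,0,0,0.036]]'
python3 - <<'E'
from h import *
im,C=wrist("g2")
s=arm.read_state()["position"];tubes(im,C,s)
E
```

```text
clock: 47.68
position: [0.4829, 0.32, 0.0047]
orientation: [-0.072, 3.139, 0.001]
contact_force: [-0.1, 0.0, -0.2]
opening: 0.0543
grasp_force: 0.0
clock: 49.42
position: [0.4834, 0.2932, 0.0035]
orientation: [-0.073, 3.141, 0.0]
contact_force: [0.1, 0.0, 0.6]
opening: 0.0397
grasp_force: 8.0
tube [0.485  0.2925] axis deg 2.5 iou 0.83 px [317. 291.] band (3797, array([-27., -16.,   3.,  28.,  41.]), 'visible -83..82')
```

```bash
c="python3 -m crank"
$c '[[0,0,0,0,0,0,0.046],[0,-0.001,0,0,0,0,0.046],[0,-0.0025,0,0,0,0,0.046],[0,-0.0025,0,0,0,0,0.042],[0,-0.0025,0,0,0,0,0.036]]' >/dev/null
$c '[[0,0,0,0,0,0,0.036],[0,0,0,0,0,0,0.036],[0,0,0,0,0,0,0.036]]' 25
python3 - <<'E'
from h import *
im,C=wrist("g3")
s=arm.read_state()["position"];tubes(im,C,s)
plan([(.47,.1,.15,70),(.44,-.08,.15,46),(.409,-.2205,.15,26.4)],(*s[:2],.15,92.6))
E
```

```text
clock: 50.52
position: [0.4835, 0.2906, 0.0035]
orientation: [0.073, -3.141, 0.0]
contact_force: [0.6, -1.3, -0.0]
opening: 0.0391
grasp_force: 25.0
tube [0.4851 0.2898] axis deg 2.5 iou 0.83 px [317. 291.] band (3863, array([-33., -21.,  -2.,  25.,  37.]), 'visible -83..82')
(0.47, 0.1, 0.15, 70) -> [0.0222, -0.1898, 0.0] [0.0, 0.0, 0.394] rows>= 4
(0.44, -0.08, 0.15, 46) -> [-0.0334, -0.1794, 0.0] [0.0, 0.0, 0.419] rows>= 3
(0.409, -0.2205, 0.15, 26.4) -> [-0.0753, -0.1226, 0.0] [0.0, 0.0, 0.342] rows>= 3
```

```bash
c="python3 -m crank"
$c '[[0,0,-0.05,0,0,0,0.036],[0,0,-0.1,0,0,0,0.036],[0,0,-0.147,0,0,0,0.036],[0,0,-0.147,0,0,0,0.036]]' >/dev/null
$c '[[0.006,-0.048,0,0,0,0.1,0.036],[0.011,-0.095,0,0,0,0.2,0.036],[0.017,-0.143,0,0,0,0.3,0.036],[0.022,-0.19,0,0,0,0.394,0.036],[0.022,-0.19,0,0,0,0.394,0.036]]' >/dev/null
$c '[[-0.008,-0.045,0,0,0,0.105,0.036],[-0.017,-0.09,0,0,0,0.21,0.036],[-0.025,-0.135,0,0,0,0.315,0.036],[-0.033,-0.179,0,0,0,0.419,0.036],[-0.033,-0.179,0,0,0,0.419,0.036]]'
$c '[[-0.025,-0.041,0,0,0,0.114,0.036],[-0.05,-0.082,0,0,0,0.228,0.036],[-0.075,-0.123,0,0,0,0.342,0.036],[-0.075,-0.123,0,0,0,0.342,0.036],[-0.075,-0.123,0,0,0,0.342,0.036]]'
python3 - <<'E'
from h import *
im,C=wrist("g4")
s=arm.read_state()["position"];tubes(im,C,s,s[2]+.0165)
print([np.round(d["point"],4) for d in arm.place_of(im,"slot1")])
plan([(.4091,-.2201,.053,26.4)])
E
```

```text
clock: 52.38
position: [0.4395, -0.0805, 0.1489]
orientation: [-1.178, -2.91, -0.001]
contact_force: [0.2, 1.0, -1.4]
opening: 0.0394
grasp_force: 25.0
clock: 53.0
position: [0.4091, -0.2185, 0.1494]
orientation: [-1.649, -2.671, -0.002]
contact_force: [0.8, -0.3, -3.3]
opening: 0.0399
grasp_force: 25.0
tube [ 0.4453 -0.2029] axis deg -61.7 iou 0.35 px [418. 245.] band (3472, array([-15.,  -8.,   7.,  18.,  26.]), 'visible -96..69')
tube [ 0.4093 -0.2219] axis deg -63.7 iou 0.82 px [317. 291.] band (4608, array([-33., -23.,  -5.,  24.,  38.]), 'visible -83..82')
[]
(0.4091, -0.2201, 0.053, 26.4) -> [-0.0014, -0.0008, 0.097] [-0.0, -0.001, 0.004] rows>= 2
```

```bash
c="python3 -m crank"
$c '[[-0.001,-0.001,0.05,0,0,0,0.036],[-0.001,-0.001,0.08,0,0,0,0.036],[-0.001,-0.001,0.095,0,0,0,0.036],[-0.001,-0.001,0.097,0,0,0,0.036],[-0.001,-0.001,0.097,0,0,0,0.036]]' 
$c '[[0,0,0,0,0,0,0.042],[0,0,0,0,0,0,0.048],[0,0,0,0,0,0,0.055],[0,0,0,0,0,0,0.06],[0,0,-0.03,0,0,0,0.06]]' >/dev/null
$c '[[0,0,-0.06,0,0,0,0.06],[0,0,-0.1,0,0,0,0.06],[0,0,-0.14,0,0,0,0.05],[0,0,-0.14,0,0,0,0.04]]'
$c '[[-0.06,0.06,0,0,0,0.1,0.04],[-0.1,0.11,0,0,0,0.2,0.04],[-0.11,0.12,0,0,0,0.3,0.04],[-0.11,0.12,0,0,0,0.3,0.04],[-0.11,0.12,0,0,0,0.3,0.04]]'
python3 - <<'E'
from h import *
im,C=wrist("z1")
tubes(im,C,None,.067)
print([np.round(d["point"],4) for d in arm.place_of(im,"dimmer_top")+arm.place_of(im,"dimmer_mark")])
s=arm.snapshot("scene"); print([(np.round(d["point"],3).tolist(),round(d["p"],2)) for d in arm.place_of(s,"tube1")])
plan([(.504,-.381,.09,9.2)])
E
```

```text
clock: 53.78
position: [0.4094, -0.2221, 0.0546]
orientation: [1.652, 2.67, -0.001]
contact_force: [0.7, 0.0, -2.5]
opening: 0.0394
grasp_force: 25.0
clock: 54.9
position: [0.4101, -0.223, 0.2272]
orientation: [1.65, 2.665, -0.002]
contact_force: [0.0, -0.7, -0.4]
opening: 0.0431
grasp_force: 0.0
clock: 55.52
position: [0.564, -0.266, 0.2219]
orientation: [-2.032, -2.392, 0.001]
contact_force: [-0.5, -0.7, 0.1]
opening: 0.0399
grasp_force: 0.0
tube [ 0.4109 -0.2252] axis deg -64.5 iou 0.97 px [155. 151.] band (1647, array([-28., -17.,   4.,  29.,  39.]), 'visible -64..109')
tube [ 0.6777 -0.0902] axis deg -64.1 iou 0.98 px [490.  62.] band (2728, array([-51., -39., -16.,  10.,  21.]), 'visible -112..61')
tube [ 0.4781 -0.1926] axis deg -63.6 iou 0.97 px [234. 126.] band (2082, array([-39., -27.,  -5.,  14.,  26.]), 'visible -75..97')
tube [ 0.5432 -0.1563] axis deg -64.0 iou 0.98 px [314.  95.] band (3144, array([-34., -24.,  -2.,  24.,  36.]), 'visible -88..85')
tube [ 0.6099 -0.1217] axis deg -64.0 iou 0.98 px [400.  74.] band (3123, array([-48., -35.,  -8.,  13.,  24.]), 'visible -101..72')
[array([ 0.5686, -0.3723,  0.0693])]
[([0.68, -0.092, 0.068], 0.98), ([0.609, -0.121, 0.066], 0.92), ([0.3, 0.359, 0.022], 0.83), ([0.851, 0.059, 0.019], 0.79), ([0.548, -0.157, 0.064], 0.78), ([0.318, 0.189, 0.02], 0.77), ([0.732, 0.43, 0.019], 0.72), ([0.475, -0.192, 0.07], 0.57)]
(0.504, -0.381, 0.09, 9.2) -> [-0.1032, -0.0782, 0.1338] [0.0, 0.0, 0.001] rows>= 3
```

View pics/z1.png

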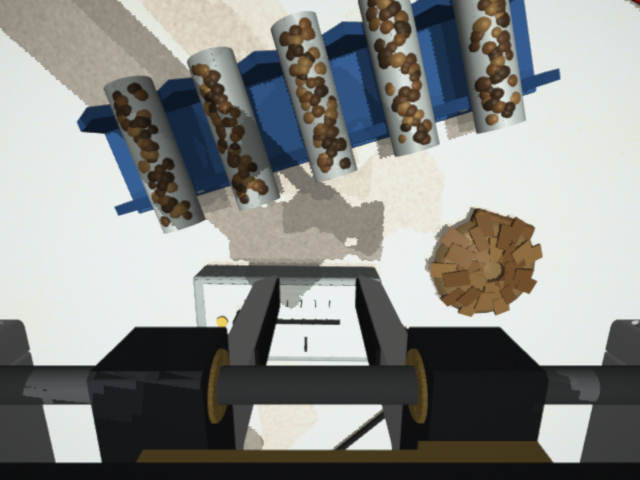

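All five tubes sit in the notches with bands up, at (155,151), (234,126), (314,95), (400,74) and (490,62). The dimmer is still at the dim end, so I'll slide it to the counting line now.

```bash
c="python3 -m crank"
$c '[[-0.103,-0.078,0.05,0,0,0,0.04],[-0.103,-0.078,0.09,0,0,0,0.04],[-0.103,-0.078,0.134,0,0,0,0.04],[-0.103,-0.078,0.134,0,0,0,0.04],[-0.103,-0.078,0.134,0,0,0,0.04]]'
$c '[[0,0,0.02,0,0,0,0.04],[0,0,0.034,0,0,0,0.04],[0,0,0.034,0,0,0,0.01],[0,0,0.034,0,0,0,0.01],[0,0,0.034,0,0,0,0.01]]' 10
$c '[[0,0,0,0,0,0,0.01]]'
```

```text
clock: 56.45
position: [0.505, -0.3806, 0.0903]
orientation: [2.034, 2.394, 0.0]
contact_force: [0.2, -0.6, 0.5]
opening: 0.0401
grasp_force: 0.0
clock: 57.08
position: [0.5048, -0.3811, 0.0561]
orientation: [2.034, 2.393, -0.001]
contact_force: [-1.2, 0.3, 0.6]
opening: 0.0161
grasp_force: 10.0
clock: 57.2
position: [0.5048, -0.3811, 0.0561]
orientation: [2.034, 2.393, -0.0]
contact_force: [-1.3, 0.9, 1.5]
opening: 0.016
grasp_force: 10.0
```

```bash
c="python3 -m crank"
$c '[[0,0.013,0,0,0,0,0.01],[0,0.026,0,0,0,0,0.01],[0,0.039,0,0,0,0,0.01],[0,0.052,0,0,0,0,0.01],[0,0.062,0,0,0,0,0.01]]'
$c '[[0,0.002,0,0,0,0,0.01],[0,0.002,0,0,0,0,0.01],[0,0.002,0,0,0,0,0.01]]'
$c '[[0,0,0,0,0,0,0.03],[0,0,0,0,0,0,0.04],[0,0,0,0,0,0,0.04],[0,0,-0.05,0,0,0,0.04],[0,0,-0.1,0,0,0,0.04]]' >/dev/null
$c '[[0.01,-0.02,-0.1,0,0,0,0.04],[0.01,-0.02,-0.1,0,0,0,0.04],[0.01,-0.02,-0.1,0,0,0,0.04],[0.01,-0.02,-0.1,0,0,0,0.04],[0.01,-0.02,-0.1,0,0,0,0.04]]'
python3 - <<'E'
from h import *
im,C=wrist("z2")
print([(q,np.round(d["point"],4).tolist(),round(d["p"],2)) for q in("dimmer_top","dimmer_mark") for d in arm.place_of(im,q)])
g=im["img"].astype(int).sum(2)
# dark blobs on the face, in box-axis coordinate
u=np.array([np.cos(np.radians(9.2)),np.sin(np.radians(9.2))])
P=ray(im,C,np.argwhere(np.ones((480,640)))[:,::-1],.045)[:,:2].reshape(480,640,2)
d=P-np.array([.549,-.373]); a=d@u; b=d@np.array([-u[1],u[0]])
m=(g<150)&(abs(a)<.09)&(abs(b)<.042); n,l,st,ce=cv2.connectedComponentsWithStats(m.astype(np.uint8))
for i in range(1,n):
    if st[i,4]>8: print(st[i],"a,b(mm)",np.round([1e3*np.median(a[l==i]),1e3*np.median(b[l==i])],1))
im2=im["img"]; cv2.imwrite("pics/z2c.png",cv2.resize(im2[120:300,200:460,::-1],None,fx=3,fy=3,interpolation=cv2.INTER_CUBIC))
E
```

```text
clock: 57.82
position: [0.5672, -0.3715, 0.056]
orientation: [2.032, 2.393, -0.001]
contact_force: [-0.8, -3.6, 4.5]
opening: 0.0159
grasp_force: 10.0
clock: 58.2
position: [0.5687, -0.3713, 0.056]
orientation: [2.033, 2.391, 0.001]
contact_force: [2.0, -4.5, 2.2]
opening: 0.0161
grasp_force: 10.0
clock: 59.45
position: [0.5457, -0.3631, 0.2526]
orientation: [-2.031, -2.391, -0.001]
contact_force: [-0.5, -0.2, -0.7]
opening: 0.04
grasp_force: 0.0
[('dimmer_top', [0.572, -0.3671, 0.0758], 0.72), ('dimmer_top', [0.4108, -0.2236, 0.0654], 0.45), ('dimmer_mark', [0.5687, -0.3725, 0.0734], 0.97), ('dimmer_mark', [0.411, -0.2228, 0.0687], 0.38)]
[267 219 103  44 833] a,b(mm) [15.5 -4.3]
```

View pics/z2c.png

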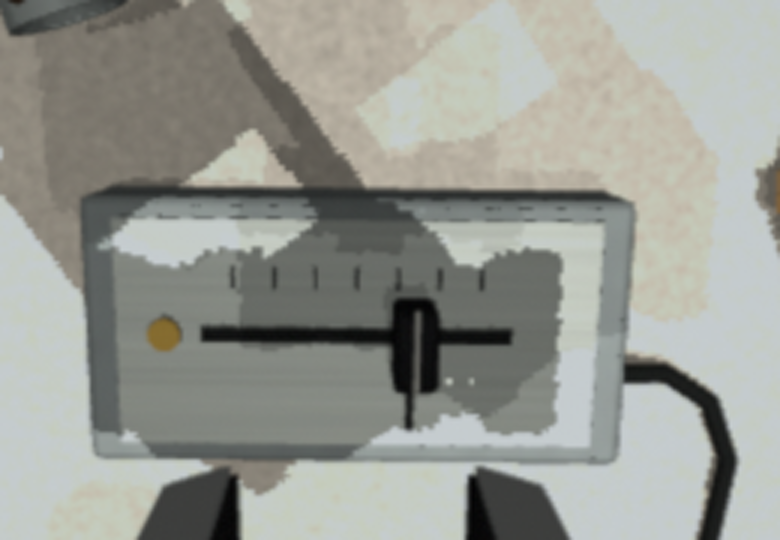

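The cap's white line (crop 417) is in line with the counting line (crop 409) to about 1 mm after parallax. I'll run a last numeric check and hand in.

```bash
python3 - <<'E'
from h import *
im,C=wrist(); tubes(im,C,None,.067); print(arm.read_state()["clock"]); print(arm.job_done())
E
```

```text
tube [ 0.5433 -0.1552] axis deg -64.4 iou 0.96 px [363.  36.] band (946, array([-37., -29., -12.,  15.,  26.]), 'visible -97..76')
tube [ 0.4776 -0.1918] axis deg -64.5 iou 0.96 px [281.  51.] band (1372, array([-40., -26.,  -4.,  16.,  27.]), 'visible -86..88')
tube [ 0.6782 -0.0904] axis deg -64.1 iou 0.98 px [529.  11.] band (104, array([-52., -48., -41., -34., -31.]), 'visible -118..56')
59.7
the job is handed in; nothing more can be done
None
```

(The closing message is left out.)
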